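# Lock the disinfectant tablets away in the chemicals chest

### The arm

A 7-joint arm with a two-finger parallel gripper is mounted at the origin on the work surface. World frame = base frame: x ahead of the robot, y to its left, z up, the work surface at z = 0. Lengths are in m, angles in degrees, forces in N, time in s.
With the tool pointing down it reaches from about 0.425 to 0.8 m from the base axis. Payload 8.3 kg.
Tool frame: the origin (TCP) lies at the very end of the fingers, on their centre line; the grasp point (between the pads) lies ctrl.pinch_z behind it (ctrl.pinch_z is the distance from the TCP to the grasp point, in m); z points along the fingers, y is the line along which they close (so a half turn about z gives the same grasp; the last joint's range is limited). The gripper opens to 85 mm and grips with 20 to 120 N. Pads are 22 mm wide; open, the fingers measure 114 mm over their backs; the gripper's body (76 mm by 85 mm) begins 54 mm behind the grasp point. The pads swing forward as they close: fully open they stand 13 mm farther back than shut.
Start: joints at [-67.202, 21.967, 0.94, 78.501, -0.361, 79.538, -2.664], TCP at [0.278, 0.56, 0.231] pointing down, gripper open.
Joint ranges: [-169.22, 169.22], [-14.56, 117.87], [-87.37, 89.26], [10.42, 133.3], [-82.24, 262.24], [0.94, 117.77], [-172.7, 172.7]. Speed limits (degrees/s): [136.94, 136.94, 172.46, 172.46, 180, 180, 180].

### API

Orientations are given as [roll, pitch, yaw] about the fixed x, y, z axes, in that order (R = Rz(yaw) Ry(pitch) Rx(roll)).
In Python, from bench import ctrl, cams, spotter gives the robot as it stands.
- The arm moves only by the tool carry_out, never from a script. Its argument "targets" is text: rows parted by semicolons, each of 7 numbers parted by spaces: the shift along the tool's x, y, z in cm, then the turn, a rotation vector about the tool's x, y, z in rad, then the opening, from 0 (shut) to 1 (fully open). A call has exactly 5 rows; each row is the pose to reach, as a shift and turn from the pose commanded when the call began, along the tool's axes at that moment; what a row does not reach only later rows make up. A row lasts 1/10 s, in which the tool goes at most 50 mm and 8.59 degrees, less where a joint would pass 70% of its speed; a pose out of reach is approached as far as the arm can. A call with a gripper value outside its range is refused whole. The fingers move at their own pace and stop on an object; "grip_force" is the grip in N (left out, the last holds). Time passes only in rows, so rows that repeat a pose let the fingers close, or fill a call up. It gives the time, the measured TCP pose, the force, the opening and the grip force at its end, in the units of the state.
- ctrl.get_obs(): the state, without advancing time (a new reading comes with each control period).
- cams.camera(name): name is "scene" or "top" or "wrist"; returns a dict with "color" (384x512x3 uint8, red, green, blue), "range_z" (384x512 float32, m along the optical axis (not along the pixel's ray), 0 where there is no reading), "mtx" (3x3 intrinsics, pixels), "world_from_camera" (4x4, takes a point from camera to world coordinates); the wrist camera has in their place "mount" (4x4, takes a point from camera to tool coordinates, whose origin is the TCP and whose axes are the flange's). Camera axes: x right, y up, looking along -z (the intrinsics and any distortion apply to the point x, -y, -z); pixel columns grow to the right and rows downward; lengths in m; the calibration is good to about 2 mm. The wrist camera is an equidistant fisheye: a pixel r from the principal point sees the ray r / f radians off the axis. A picture is of the moment at which its call begins: read the wrist's pose just before it.
- ctrl.sign_off(): hands the job in; it is judged then, once.
Trained networks look in the newest picture that a camera, given by its name, has taken for a name from the list of things; names that differ only in an ending like _2 or _b are one class to them, and where a whole thing is asked for, a point or a joint stands for the part that bears it (a point fixed in the world has none). Each returns a list of dicts, best first, with "p" (0 to 1); they miss things now and then, are a little off and sometimes report something else, mostly with a low value. They report only what shows in the picture. A call takes as long as a camera call.
- spotter.spot_in(camera, name): "bbox" ([left, top, right, bottom] as shares, 0 to 1, of the picture: columns of its width, rows of its height, round what is visible of it).
- spotter.place_of(camera, name): "position" ([column, row] as shares, 0 to 1, of the picture: columns of its width, rows of its height: a listed point, or the origin of a listed thing).
The state is a dict: "time": time; "q": joint angles; "joint_vel": joint speeds; "joint_efforts": joint torques, N m; "tool_pos": TCP position; "orientation": TCP orientation; "wrist_force": force on the tool from outside, world axes, zero at the start; "ft_torque": the same for the moment, N m; "gripper_width": opening from 0.0 (shut) to 1.0 (fully open); "finger_force": force on a finger pad.
Only numpy, scipy, OpenCV 4.12 (cv2) and the standard library are available. Lean on these libraries where they do the work, as an engineer would, in place of code of your own. Each camera call takes 0.05 s, during which the arm holds its last target. There are 200 camera calls.

### The job

The tubs of disinfectant tablets left on the table after mixing have to go back under lock: turn the staple's wing, swing up the hasp, open the lid of the grey chemicals chest and stand every tub upright on its floor. Then shut the lid fully, swing the hasp back down flat over the staple and turn the wing crosswise again so that it holds the hasp, leaving the other things on the table where they are.

Things in the scene. Friction and masses are not known exactly. Their poses are not given: they have to be found in the camera images.
- chest: grey steel chemicals chest, fixed, 310 deep (x), 330 wide (y), 94 mm high; origin: centre of its underside, x from its front to its back, y to its left, z up. The front of its top (chest x -155 to -30 mm) is a fixed deck; behind it lies the hinged lid, 8 mm thick, its top flush with the deck at z = 94 mm. Place and yaw (within 0.2 rad) vary
- chest_floor (a point): centre of the chest's inner floor (chest x 57.5, y 0, z 8 mm), axes as the chest's. The space under the lid spans chest x -30 to 145 and y -155 to 155 mm; its walls rise to z = 86 mm (deck in front 94). Four tubs fit in a row along y, 75 mm between centres, best at chest x 55 mm, away from the open lid
- staple (a joint): turn of the staple's wing about its upright axis, rad: near 0 (up to 0.25 at the start) it lies crosswise over the hasp and holds it down; at 1.57 (end stop, anticlockwise seen from above) it points along the hasp's slot and the hasp can be lifted off (1.4 or more needed). Stays where it is left (friction 0.05 N m)
- staple_wing (a point): the turn staple's wing: upright steel plate 44 long, 10 thick, 34 mm tall on a round post; this point: its middle, on the turning axis, 29 mm above the deck (chest x -70, y -90, z 123 mm); its y runs along the plate. Wing from 10 to 44 mm above the deck, the hasp's top face 6 mm above it; the hasp's tab stands 62 mm in front of the axis
- hasp (a joint): swing of the hasp relative to the lid, rad: 0 flat over the deck, its slot over the staple; grows as it swings up and back; end stop 2.85, folded back on the lid. It swings freely and falls to the side it leans to; it cannot go below 0, so while the wing holds it the lid cannot open
- hasp_hinge (a point): the hasp's hinge axis, on the lid, 5 mm above its top and 11 mm behind its front edge (lid shut: chest x -18, y -90, z 99 mm); the hasp turns about this y axis. The hasp is a steel strap 117 long, 36 wide, 5 mm thick, 0.12 kg, with a slot 20 mm wide
- hasp_tab (a point): pull tab at the hasp's free end: upright plate 36 wide (y), 5 thick, 33 mm tall; this point: its middle, 114.5 mm in front of the hinge axis and 18 mm above it with the hasp down (23 mm above the deck). With the hasp folded back the tab points down at the lid. Pinched across its width (along y) it turns between the fingers as the hasp swings
- lid (a joint): opening of the lid, rad: 0 shut, 1.6 end stop, just past upright. A stiff friction hinge holds it at any angle (up to 15 N at the knob to move it); open it to 1.45 or more to have room for loading
- lid_hinge (a point): the lid's hinge axis, along y at the back of the chest (chest x 155, y 0, z 90 mm); the lid turns about this y axis
- lid_knob (a point): black round knob on top of the lid: head 34 mm in diameter and 26 mm tall on a 14 mm stem; this point: 28 mm above the lid's top, within the head; lid shut: 150 mm in front of the hinge axis and 32 mm above it (chest x 5, y 0, z 122 mm). It moves with the lid; pinched along the chest's y it turns between the fingers
- tub1_mid (a point): tablet tub 1, one of four alike that may be on the table (2 to 4 are, the others are absent): an upright white plastic cylinder 64 mm in diameter and 74 mm tall with a ribbed white screw lid of the same width and a paper label band, 0.19 to 0.35 kg, heavier below; this point is its centre, half-way up (37 mm), z along its axis
- tub2_mid (a point): tablet tub 2, one of four alike that may be on the table (2 to 4 are, the others are absent): an upright white plastic cylinder 64 mm in diameter and 74 mm tall with a ribbed white screw lid of the same width and a paper label band, 0.19 to 0.35 kg, heavier below; this point is its centre, half-way up (37 mm), z along its axis
- tub3_mid (a point): tablet tub 3, one of four alike that may be on the table (2 to 4 are, the others are absent): an upright white plastic cylinder 64 mm in diameter and 74 mm tall with a ribbed white screw lid of the same width and a paper label band, 0.19 to 0.35 kg, heavier below; this point is its centre, half-way up (37 mm), z along its axis
- tub4_mid (a point): tablet tub 4, one of four alike that may be on the table (2 to 4 are, the others are absent): an upright white plastic cylinder 64 mm in diameter and 74 mm tall with a ribbed white screw lid of the same width and a paper label band, 0.19 to 0.35 kg, heavier below; this point is its centre, half-way up (37 mm), z along its axis
- trigger_spray: bystander, 240 mm trigger spray bottle, right; leave it
- jug: bystander, clear measuring jug 130 mm tall; leave it
- nozzle: bystander, brass spray nozzle lying among the tubs, 30 mm high; leave it
- tape_roll: bystander, roll of pipe tape, 16 mm high; leave it
- pipe_elbow: bystander, white plastic pipe elbow, 38 mm high; leave it
- brush: bystander, wooden scrubbing brush; leave it
- wrench: bystander, wrench 200 mm long; leave it
- concentrate: bystander, closed bottle 210 mm tall, taller than the tubs; leave it

How it is judged:
By the outcome, as a careful person would: the job done as asked, in the order asked, and still so for the second after the job is handed in, with the robot touching nothing.
Of tub1, tub2, tub3, tub4 only 2 to 4 are there at a start; the rules pass over those that are not, and their reading is None.
At some moment in a run one of tub1, tub2, tub3, tub4 may be knocked a few centimetres aside while the robot is not near it.
It also fails if it takes over 210 s, if anything falls off the work surface, if the arm or the gripper's body presses on something with over 40 N, if the wrist force passes 120 N, or if a joint passes its speed limit or range.

## Working session

There is one attempt and no reset: what is moved stays moved. The work goes in short steps, Python scripts to look and compute and a tool call to move; the robot and the scene stay as the last step left them, time stands still between calls to the robot, and variables do not carry over. Pictures are saved under pics/ and viewed, at most 14 in all, crops included, and the job is handed in when it is done.

Besides the shell and the picture viewer there is one more tool, called after "Call:" as a command line: name --argument value ..., lists and objects as JSON in quotes. carry_out: Moves the arm, as the interface text tells. Its arguments: {"type":"object","properties":{"targets":{"type":"string"},"grip_force":{"type":"number"}},"required":["targets"]}

```bash
ls; mkdir -p pics
cat > h.py <<'E'
import numpy as np, cv2
from scipy.spatial.transform import Rotation as R
from bench import ctrl, cams, spotter
def world(im,px):  # px: (col,row) pixels -> world via depth
    c,r=px; K=im["mtx"]; d=im["range_z"]
    w=d[max(0,int(r)-2):int(r)+3,max(0,int(c)-2):int(c)+3]; w=w[w>0]
    z=np.median(w) if len(w) else np.nan
    p=np.array([(c-K[0,2])/K[0,0]*z,-(r-K[1,2])/K[1,1]*z,-z,1])
    return (im["world_from_camera"]@p)[:3]
def ray(im,px,h):  # intersect pixel ray with plane z=h
    c,r=px; K=im["mtx"]; T=im["world_from_camera"]
    d=T[:3,:3]@np.array([(c-K[0,2])/K[0,0],-(r-K[1,2])/K[1,1],-1]); o=T[:3,3]
    return o+d*(h-o[2])/d[2]
def cloud(im):
    d=im["range_z"]; K=im["mtx"]; v,u=np.indices(d.shape)
    P=np.stack([(u-K[0,2])/K[0,0]*d,-(v-K[1,2])/K[1,1]*d,-d],-1)
    T=im["world_from_camera"]; W=P@T[:3,:3].T+T[:3,3]; W[d<=0]=np.nan
    return W
def save(im,n,s=1.5): cv2.imwrite(f"pics/{n}.png",cv2.resize(im["color"][:,:,::-1],None,fx=s,fy=s))
def tool():
    o=ctrl.get_obs(); return np.array(o["tool_pos"]),R.from_euler("xyz",o["orientation"],degrees=True),o
E
python3 - <<'E'
from h import *
p,r,o=tool(); print(o); print("pinch",ctrl.pinch_z)
names="chest chest_floor staple_wing hasp_hinge hasp_tab lid_hinge lid_knob tub1_mid jug concentrate nozzle trigger_spray tape_roll pipe_elbow brush wrench".split()
for c in("top","scene"):
    im=cams.camera(c); save(im,c+"0"); np.savez(c+"0.npz",**im)
    print(c,im["world_from_camera"].round(3).tolist())
    for n in names:
        l=spotter.place_of(c,n)
        print(c,n,[(round(e["p"],2),[round(e["position"][0]*512),round(e["position"][1]*384)],world(im,(min(511,e["position"][0]*512),min(383,e["position"][1]*384))).round(3).tolist()) for e in l if e["p"]>.3][:6])
E
```

```text
pics
{'time': 0.0, 'q': array([-67.20145814,  22.01574531,   0.9390938 ,  78.56142892,
        -0.36142068,  79.53679843,  -2.66448533]), 'joint_vel': array([-0.07955487,  0.04486859,  0.07275362, -0.02888588,  0.05498023,
        0.0916781 , -0.06901791]), 'joint_efforts': array([-3.14319650e-04, -6.27604079e+01,  8.43690746e-01, -3.71822441e+01,
        1.63474877e-02,  1.42065235e-02, -1.99101424e-05]), 'tool_pos': array([0.27767416, 0.55937698, 0.23027266]), 'orientation': array([-1.79888872e+02,  1.90166818e-03,  1.53600026e+02]), 'wrist_force': array([-0.66444644,  0.03858146, -0.0523794 ]), 'ft_torque': array([-0.00044434, -0.01259743, -0.0286302 ]), 'finger_force': 0.0, 'gripper_width': 1.001046714904071}
pinch 0.0187
top [[0.009, 0.996, -0.085, 0.391], [-1.0, 0.007, -0.018, -0.046], [-0.018, 0.085, 0.996, 1.546], [0.0, 0.0, 0.0, 1.0]]
top chest [(0.61, [197, 188], [0.529, 0.148, 0.094])]
top chest_floor []
top staple_wing [(0.47, [219, 201], [0.49, 0.081, 0.099])]
top hasp_hinge [(0.72, [221, 183], [0.542, 0.078, 0.097])]
top hasp_tab []
top lid_hinge [(0.81, [189, 129], [0.
[... 1484 characters left out ...]
b1_mid []
scene jug [(0.67, [265, 165], [0.334, -0.15, 0.025]), (0.52, [184, 191], [0.663, -0.262, 0.015])]
scene concentrate [(0.63, [188, 137], [0.477, -0.488, 0.045])]
scene nozzle [(0.68, [208, 172], [0.531, -0.278, 0.021])]
scene trigger_spray [(0.9, [157, 148], [0.613, -0.525, 0.035])]
scene tape_roll [(0.72, [265, 211], [0.546, 0.068, 0.098]), (0.64, [184, 190], [0.653, -0.279, 0.001]), (0.31, [155, 149], [0.623, -0.534, 0.026])]
scene pipe_elbow [(0.63, [235, 151], [0.366, -0.306, 0.016])]
scene brush [(0.73, [381, 261], [0.357, 0.436, 0.018]), (0.33, [187, 138], [0.482, -0.49, 0.039])]
scene wrench [(0.77, [345, 313], [0.586, 0.467, 0.009]), (0.46, [291, 190], [0.421, 0.07, 0.118])]
```

View pics/top0.png

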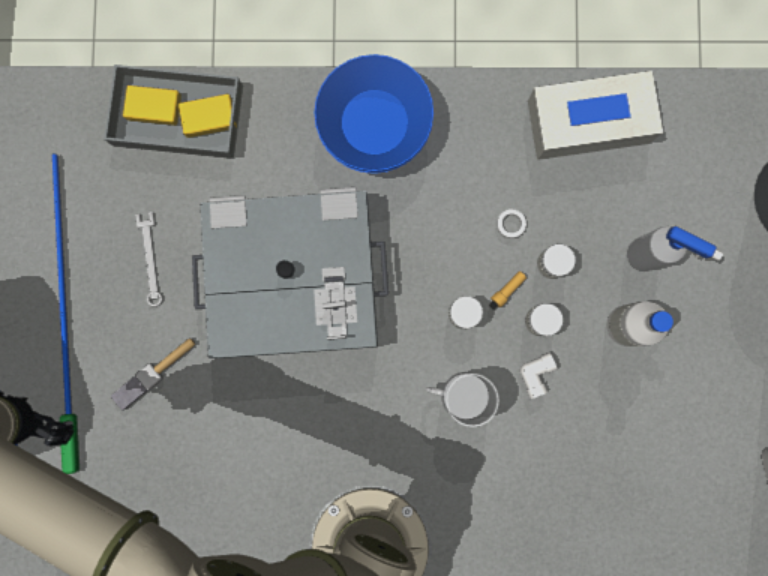

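```bash
cat > m.py <<'E'
from h import *
import sys
def load(n): return dict(np.load(n))
def chestpose(ims):
    W=np.concatenate([cloud(i).reshape(-1,3) for i in ims])
    s=W[(abs(W[:,2]-.094)<.004)&(W[:,0]>.3)&(W[:,0]<.8)&(abs(W[:,1]-.15)<.3)]
    rect=cv2.minAreaRect((s[:,:2]*1000).astype(np.float32)); return rect
def tubs(im):
    W=cloud(im); m=((abs(W[:,:,2]-.074)<.006)&(W[:,:,1]<-.03)).astype(np.uint8)
    n,l,st,c=cv2.connectedComponentsWithStats(m)
    out=[]
    for i in range(1,n):
        if st[i,4]>40:
            w=W[l==i]; (x,y),rad=cv2.minEnclosingCircle((w[:,:2]*1000).astype(np.float32))
            out.append((st[i,4],round(x),round(y),round(rad),w[:,2].mean().round(3)))
    return out
if __name__=="__main__":
    t,s=load("top0.npz"),load("scene0.npz")
    print(chestpose([t]),chestpose([s]),chestpose([t,s]))
    print("top",tubs(t)); print("scene",tubs(s))
E
python3 m.py
```

```text
((537.7509155273438, 102.67417907714844), (515.6939086914062, 451.9755554199219), 4.902533054351807) ((542.9076538085938, 100.31291198730469), (500.9253234863281, 459.3927001953125), 4.6752095222473145) ((538.4923706054688, 99.95181274414062), (514.9368896484375, 459.3927001953125), 4.6752095222473145)
top [(np.int32(264), 870, -39, 102, np.float64(0.074)), (np.int32(100), 928, -463, 42, np.float64(0.078)), (np.int32(41), 914, -412, 27, np.float64(0.078)), (np.int32(110), 911, -523, 44, np.float64(0.078)), (np.int32(153), 856, -373, 38, np.float64(0.078)), (np.int32(90), 836, -495, 39, np.float64(0.077)), (np.int32(86), 850, -546, 35, np.float64(0.077)), (np.int32(89), 822, -421, 38, np.float64(0.077)), (np.int32(335), 577, -371, 33, np.float64(0.075)), (np.int32(351), 473, -188, 32, np.float64(0.074)), (np.int32(351), 459, -346, 33, np.float64(0.074))]
scene [(np.int32(50), 487, -2323, 82, np.float64(0.073)), (np.int32(100), -602, -1188, 254, np.float64(0.074)), (np.int32(84), -315, -1374, 171, np.float64(0.074)), (np.int32(60), 63, -1380, 107, np.float64(0.074)), (np.int32(144), -606, -639, 255, np.float64(0.074)), (np.int32(70), 208, -886, 112, np.float64(0.074)), (np.int32(57), -609, -100, 70, np.float64(0.074)), (np.int32(47), 413, -812, 54, np.float64(0.074)), (np.int32(108), 732, -863, 111, np.float64(0.074)), (np.int32(41), 462, -507, 39, np.float64(0.074)), (np.int32(135), 458, -345, 36, np.float64(0.075)), (np.int32(43), 326, -180, 43, np.float64(0.074)), (np.int32(151), 578, -368, 34, np.float64(0.075)), (np.int32(158), 473, -186, 33, np.float64(0.075)), (np.int32(149), 878, -435, 120, np.float64(0.075)), (np.int32(333), 870, -32, 104, np.float64(0.074))]
```

```bash
cat >> h.py <<'E'
def chest_pose(ims):
    out=[]
    for im in ims:
        W=cloud(im); m=((abs(W[...,2]-.094)<.008)&(W[...,0]>.3)&(W[...,0]<.8)&(abs(W[...,1]-.15)<.25)).astype(np.uint8)
        n,l,st,_=cv2.connectedComponentsWithStats(m); i=1+st[1:,4].argmax()
        w=W[l==i]; w=w[abs(w[:,2]-.094)<.006]; out.append(cv2.minAreaRect((w[:,:2]*1000).astype(np.float32)))
    return out
def plan(p,psi=None,frm=None):
    """TCP target (m), tool yaw deg -> shift cm and turn in tool axes"""
    q,r,_=tool(); 
    t=R.from_euler("xyz",[180,0,psi],degrees=True) if psi is not None else r
    print("shift",(r.inv().apply(np.array(p)-q)*100).round(2),"turn",(r.inv()*t).as_rotvec().round(3))
E
python3 - <<'E'
from h import *
t,s=[dict(np.load(n+"0.npz")) for n in("top","scene")]
print(chest_pose([t,s]))
for n,im in(("t",t),("s",s)):
    W=cloud(im).reshape(-1,3); W=W[(abs(W[:,0]-.53)<.15)&(abs(W[:,1]-.12)<.15)]
    for lo,hi,nm in((.115,.15,"hi"),):
        w=W[(W[:,2]>lo)&(W[:,2]<hi)]; k=w[:,1]>.12
        print(n,"knob",w[k].mean(0).round(4),w[k][:,:2].min(0).round(3),w[k][:,:2].max(0).round(3)); 
        g=w[~k]; print(g[np.lexsort(g.T[:1])].round(3).tolist())
E
```

```text
[((548.679931640625, 164.69668579101562), (317.7169189453125, 330.6796569824219), 4.57494592666626), ((547.9771728515625, 165.2735137939453), (319.9876403808594, 331.9355773925781), 4.549711227416992)]
t knob [0.5486 0.1633 0.1335] [0.533 0.148] [0.564 0.181]
[[0.418, 0.077, 0.135], [0.418, 0.068, 0.138], [0.418, 0.08, 0.13], [0.418, 0.075, 0.131], [0.418, 0.072, 0.131], [0.419, 0.063, 0.131], [0.419, 0.049, 0.136], [0.419, 0.058, 0.13], [0.419, 0.052, 0.132], [0.419, 0.061, 0.128], [0.419, 0.055, 0.127], [0.419, 0.047, 0.117], [0.421, 0.077, 0.136], [0.421, 0.074, 0.134], [0.421, 0.063, 0.136], [0.421, 0.069, 0.133], [0.421, 0.072, 0.131], [0.421, 0.066, 0.132], [0.421, 0.06, 0.134], [0.421, 0.057, 0.132], [0.421, 0.055, 0.13], [0.421, 0.052, 0.131], [0.421, 0.049, 0.132], [0.422, 0.046, 0.13], [0.475, 0.086, 0.139], [0.475, 0.084, 0.134], [0.475, 0.081, 0.129], [0.476, 0.079, 0.122], [0.476, 0.076, 0.118], [0.478, 0.086, 0.141], [0.478, 0.089, 0.139], [0.478, 0.072, 0.14], [0.478, 0.075, 0.139], [0.478, 0.069, 0.14], [0.478, 0.083, 0.137], [0.478, 0.078, 0.137], [0.478, 0.081, 0.13
[... 3097 characters left out ...]
.485, 0.089, 0.133], [0.486, 0.059, 0.14], [0.486, 0.07, 0.128], [0.486, 0.069, 0.133], [0.486, 0.081, 0.116], [0.486, 0.061, 0.126], [0.486, 0.075, 0.133], [0.486, 0.06, 0.136], [0.487, 0.066, 0.12], [0.487, 0.071, 0.125], [0.487, 0.066, 0.131], [0.487, 0.067, 0.116], [0.487, 0.065, 0.141], [0.487, 0.067, 0.126], [0.487, 0.056, 0.138], [0.487, 0.061, 0.132], [0.487, 0.062, 0.117], [0.487, 0.057, 0.128], [0.487, 0.066, 0.136], [0.488, 0.051, 0.14], [0.488, 0.057, 0.124], [0.488, 0.052, 0.135], [0.488, 0.072, 0.121], [0.488, 0.053, 0.116], [0.488, 0.081, 0.134], [0.488, 0.063, 0.124], [0.489, 0.058, 0.137], [0.49, 0.054, 0.133], [0.49, 0.06, 0.123], [0.49, 0.055, 0.129], [0.49, 0.055, 0.124]]
```

Call:
carry_out --targets "-18 -15.5 0.5 0 0 0.7 0.35;-18 -15.5 0.5 0 0 0.7 0.35;-18 -15.5 0.5 0 0 0.7 0.35;-18 -15.5 0.5 0 0 0.7 0.35;-18 -15.5 0.5 0 0 0.7 0.35" --grip_force 40

```text
time: 2.2
tool_pos: [0.3715, 0.3377, 0.2265]
orientation: [180.0, 0.0, 113.0]
wrist_force: [1.0, 0.1, 0.6]
gripper_width: 0.352
finger_force: 0.0
```

Call:
carry_out --targets "-14.6 -0.2 0.2 0 0 0.288 0.35;-14.6 -0.2 0.2 0 0 0.288 0.35;-14.6 -0.2 0.2 0 0 0.288 0.35;-14.6 -0.2 0.2 0 0 0.288 0.35;-14.6 -0.2 0.2 0 0 0.288 0.35"

```text
time: 2.7
tool_pos: [0.427, 0.2054, 0.2246]
orientation: [180.0, -0.0, 96.8]
wrist_force: [-0.5, 1.3, -0.7]
gripper_width: 0.351
finger_force: 0.0
```

Call:
carry_out --targets "-14.1 4 0.2 0 0 0 0.35;-14.1 4 0.2 0 0 0 0.35;-14.1 4 0.2 0 0 0 0.35;-14.1 4 0.2 0 0 0 0.35;-14.1 4 0.2 0 0 0 0.35"

```text
time: 3.2
tool_pos: [0.4835, 0.0719, 0.2222]
orientation: [-180.0, -0.0, 97.0]
wrist_force: [-0.9, 0.2, -0.8]
gripper_width: 0.348
finger_force: 0.0
```

Run:
```python
from h import *
p,r,o=tool(); print(p,o["orientation"],o["q"][6]); im=cams.camera("wrist"); save(im,"w0"); np.savez("w0.npz",pos=p,q=r.as_quat(),**im); print(im["mtx"],im["mount"].round(3))
plan([.483,.070,.15],97)
```

```text
[0.48349438 0.07188915 0.22216191] [-1.79980659e+02 -1.46582028e-02  9.69935513e+01] -2.5998385182001167
[[297.31863964   0.         257.32379891]
 [  0.         297.31863964 186.11682735]
 [  0.           0.           1.        ]] [[-0.     0.961  0.276  0.07 ]
 [ 1.     0.     0.    -0.001]
 [ 0.     0.276 -0.961 -0.143]
 [ 0.     0.     0.     1.   ]]
shift [-0.31 -0.05  7.21] turn [-0.001 -0.     0.002]
```

View pics/w0.png

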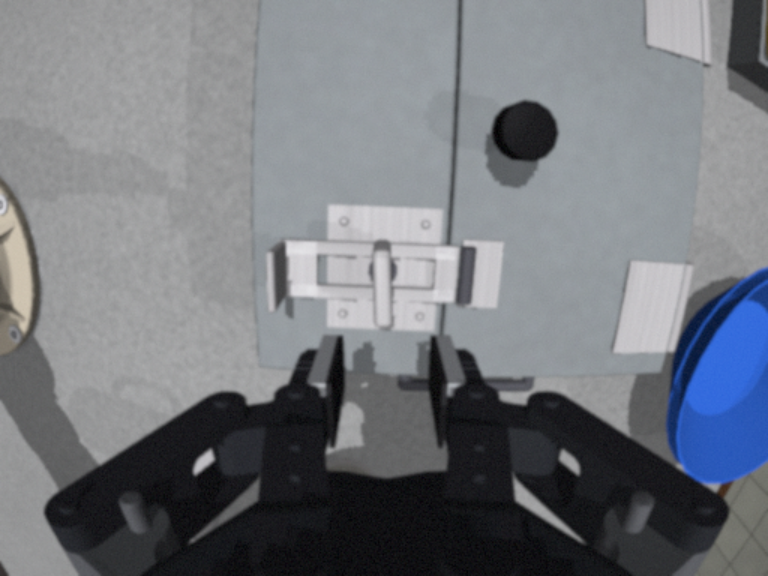

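Call:
carry_out --targets "-0.25 -0.15 4 0 0 0 0.35;-0.25 -0.15 8 0 0 0 0.35;-0.25 -0.15 10 0 0 0 0.35;-0.25 -0.15 11.2 0 0 0 0.35;-0.25 -0.15 11.2 0 0 0 0.35"

```text
time: 3.75
tool_pos: [0.4811, 0.0702, 0.109]
orientation: [-179.8, 0.0, 97.2]
wrist_force: [0.1, -0.5, 0.1]
gripper_width: 0.352
finger_force: 0.0
```

Call:
carry_out --targets "0 0 0 0 0 0 0.0;0 0 0 0 0 0 0.0;0 0 0 0 0 0 0.0;0 0 0 0 0 0 0.0;0 0 0 0 0 0 0.0" --grip_force 30

```text
time: 4.25
tool_pos: [0.4817, 0.0694, 0.1115]
orientation: [-180.0, -0.1, 97.0]
wrist_force: [-5.9, 0.6, 4.1]
gripper_width: 0.11
finger_force: 30.7
```

Call:
carry_out --targets "-0.0 -0.05 0 0 0 -0.13 0;0 -0.05 0 0 0 -0.26 0;0 -0.05 0 0 0 -0.39 0;0 -0.05 0 0 0 -0.52 0;0 -0.05 0 0 0 -0.65 0"

```text
time: 4.75
tool_pos: [0.4821, 0.0696, 0.1115]
orientation: [179.9, -0.0, 134.6]
wrist_force: [-1.0, 2.3, -2.2]
gripper_width: 0.114
finger_force: 30.0
```

Call:
carry_out --targets "0 0 0 0 0 -0.13 0;0 0 0 0 0 -0.26 0;0 0 0 0 0 -0.39 0;0 0 0 0 0 -0.52 0;0 0 0 0 0 -0.65 0"

```text
time: 5.25
tool_pos: [0.4823, 0.0701, 0.1115]
orientation: [179.9, 0.1, 171.9]
wrist_force: [0.1, 3.7, -4.1]
gripper_width: 0.111
finger_force: 29.9
```

Call:
carry_out --targets "0 0 0 0 0 -0.13 0;0 0 0 0 0 -0.24 0;0 0 0 0 0 -0.24 0;0 0 0 0 0 -0.24 0;0 0 0 0 0 -0.24 0"

```text
time: 5.75
tool_pos: [0.4823, 0.0703, 0.1115]
orientation: [179.9, 0.1, -174.9]
wrist_force: [-0.7, 4.5, -0.9]
gripper_width: 0.108
finger_force: 30.4
```

Call:
carry_out --targets "0 0 0 0 0 0 0.6;0 0 0 0 0 0 0.6;0 0 -2 0 0 0 0.6;0 0 -4 0 0 0 0.6;0 0 -5 0 0 0 0.6"

```text
time: 6.25
tool_pos: [0.4828, 0.0682, 0.1623]
orientation: [180.0, 0.2, -174.9]
wrist_force: [0.1, 1.0, 1.0]
gripper_width: 0.601
finger_force: 0.0
```

Call:
carry_out --targets "3 0 0 0 0 0 0.6;6.25 0 0 0 0 0 0.6;6.25 0 0 0 0 0 0.6;6.25 0 0 0 0 0 0.6;6.25 0 0 0 0 0 0.6"

```text
time: 6.75
tool_pos: [0.4203, 0.0628, 0.1606]
orientation: [180.0, 0.1, -174.8]
wrist_force: [0.5, -0.1, 0.5]
gripper_width: 0.602
finger_force: 0.0
```

Run:
```python
from h import *
p,r,o=tool(); print(p,o["orientation"],o["q"]); im=cams.camera("wrist"); save(im,"w1"); plan([.4203,.0651,.101],184.55)
```

```text
[0.42027311 0.06279326 0.16057659] [ 1.79997380e+02  5.68064062e-02 -1.74793463e+02] [-30.00861255  -0.44737889  17.23412574 114.40379944   0.15047667
  65.9669106   82.37040683]
shift [-0.02  0.24  5.95] turn [-0.     0.001  0.011]
```

View pics/w1.png

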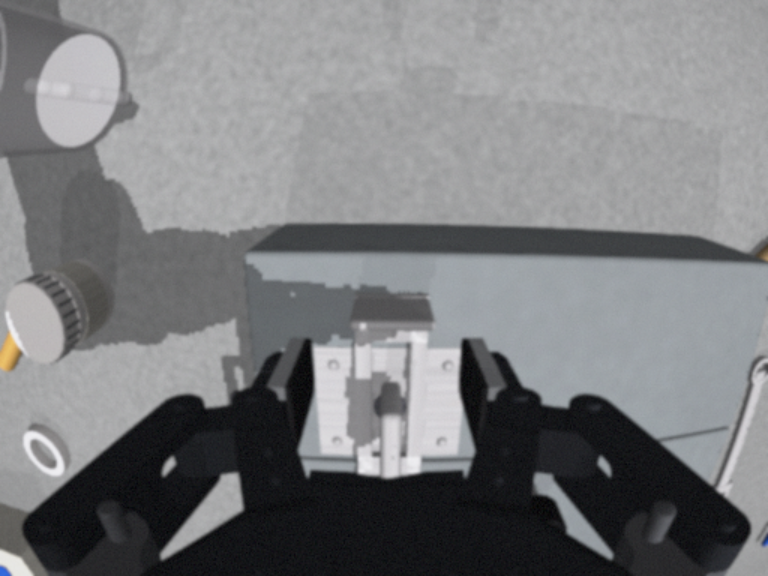

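Call:
carry_out --targets "0 0.2 3 0 0 0.01 0.6;0 0.2 5 0 0 0.01 0.6;0 0.2 5.9 0 0 0.01 0.6;0 0.2 5.9 0 0 0.01 0.6;0 0.2 5.9 0 0 0.01 0.6"

```text
time: 7.3
tool_pos: [0.42, 0.0647, 0.1018]
orientation: [-180.0, 0.0, -175.4]
wrist_force: [0.3, -0.5, 0.5]
gripper_width: 0.606
finger_force: 0.0
```

Call:
carry_out --targets "0 0 0 0 0 0 0.2;0 0 0 0 0 0 0.2;0 0 0 0 0 0 0.2;0 0 0 0 0 0 0.2;0 0 0 0 0 0 0.2" --grip_force 25

```text
time: 7.8
tool_pos: [0.4202, 0.0652, 0.1023]
orientation: [180.0, 0.1, -175.3]
wrist_force: [-1.0, 0.9, 6.3]
gripper_width: 0.416
finger_force: 26.2
```

Run:
```python
from h import *
p,r,o=tool(); print(p,o["orientation"],o["wrist_force"])
def d(x0,z0,a): # point at (x0 fwd,z0 up) of hinge, turned by a: shift fwd(-x chest)=tool x, down=tool z
    c,s=np.cos(a),np.sin(a); return x0*c-z0*s-x0, -(x0*s+z0*c-z0)
x0,z0=.1145,p[2]+.0187-.002+.003-.099; print(x0,z0)
for a in np.arange(.2,2.85,.2): print(round(a,2),(np.array(d(.1145,.02,a))*100).round(1))
```

```text
[0.42018176 0.06520055 0.10230987] [ 1.79952461e+02  1.22444685e-01 -1.75335104e+02] [-1.00961025  0.90135174  6.27535538]
0.1145 0.023009865089100967
0.2 [-0.6 -2.2]
0.4 [-1.7 -4.3]
0.6 [-3.1 -6.1]
0.8 [-4.9 -7.6]
1.0 [-6.9 -8.7]
1.2 [-9.2 -9.4]
1.4 [-11.5  -9.6]
1.6 [-13.8  -9.4]
1.8 [-16.   -8.7]
2.0 [-18.   -7.6]
2.2 [-19.8  -6.1]
2.4 [-21.2  -4.3]
2.6 [-22.3  -2.2]
2.8 [-22.9   0. ]
```

Call:
carry_out --targets "-0.6 0 -2.2 0 0 0 0.2;-1.7 0 -4.3 0 0 0 0.2;-3.1 0 -6.1 0 0 0 0.2;-4.9 0 -7.6 0 0 0 0.2;-6.9 0 -8.7 0 0 0 0.2"

```text
time: 8.3
tool_pos: [0.4877, 0.0707, 0.1888]
orientation: [180.0, -0.1, -175.3]
wrist_force: [-0.5, 1.3, -7.1]
gripper_width: 0.412
finger_force: 25.6
```

Call:
carry_out --targets "-2.3 0 -0.7 0 0 0 0.2;-4.6 0 -0.9 0 0 0 0.2;-6.9 0 -0.7 0 0 0 0.2;-9.1 0 0 0 0 0 0.2;-11.1 0 1.1 0 0 0 0.2"

```text
time: 8.8
tool_pos: [0.6003, 0.0798, 0.1781]
orientation: [180.0, 0.1, -175.3]
wrist_force: [0.2, 0.7, 2.0]
gripper_width: 0.414
finger_force: 25.6
```

Call:
carry_out --targets "-1.8 0 1.5 0 0 0 0.2;-3.2 0 3.3 0 0 0 0.2;-4.3 0 5.4 0 0 0 0.2;-4.4 0 5.6 0 0 0 0.2;-4.4 0 5.6 0 0 0 0.2"

```text
time: 9.3
tool_pos: [0.6444, 0.0833, 0.1216]
orientation: [-180.0, 0.2, -175.3]
wrist_force: [5.4, 1.8, 2.4]
gripper_width: 0.413
finger_force: 34.7
```

Call:
carry_out --targets "0 0 0 0 0 0 0.65;0 0 0 0 0 0 0.65;0 0 -2 0 0 0 0.65;0 0 -5 0 0 0 0.65;0 0 -6 0 0 0 0.65"

```text
time: 9.8
tool_pos: [0.6435, 0.0827, 0.1844]
orientation: [180.0, 0.2, -175.4]
wrist_force: [0.7, -0.4, -0.1]
gripper_width: 0.65
finger_force: 0.0
```

Call:
carry_out --targets "3 3 0 0 0 0 0.65;6 6 0 0 0 0 0.65;8.7 9 0 0 0 0 0.65;8.7 9 0 0 0 0 0.65;8.7 9 0 0 0 0 0.65"

```text
time: 10.3
tool_pos: [0.5476, 0.1665, 0.1812]
orientation: [180.0, -0.0, -175.2]
wrist_force: [0.1, -1.2, -0.1]
gripper_width: 0.652
finger_force: 0.0
```

Run:
```python
from h import *
im=cams.camera("top"); save(im,"top1"); p,r,o=tool(); cams.camera("wrist"); print(p,[ (e["p"],np.array(e["position"])*[512,384]) for e in spotter.place_of("wrist","lid_knob")][:2])
l=spotter.place_of("top","hasp_tab"); print([(e["p"],world(im,np.array(e["position"])*[511,383])) for e in l][:2])
plan([.5503,.1657,.104],184.55)
```

```text
[0.54842089 0.16520877 0.18120684] [(0.85, array([259.1232, 203.4048]))]
[(0.64, array([0.64139725, 0.08107284, 0.13455771])), (0.39, array([0.34878745, 0.43812535, 0.01833392]))]
shift [-0.12  0.16  7.71] turn [-0.001 -0.    -0.001]
```

View pics/top1.png

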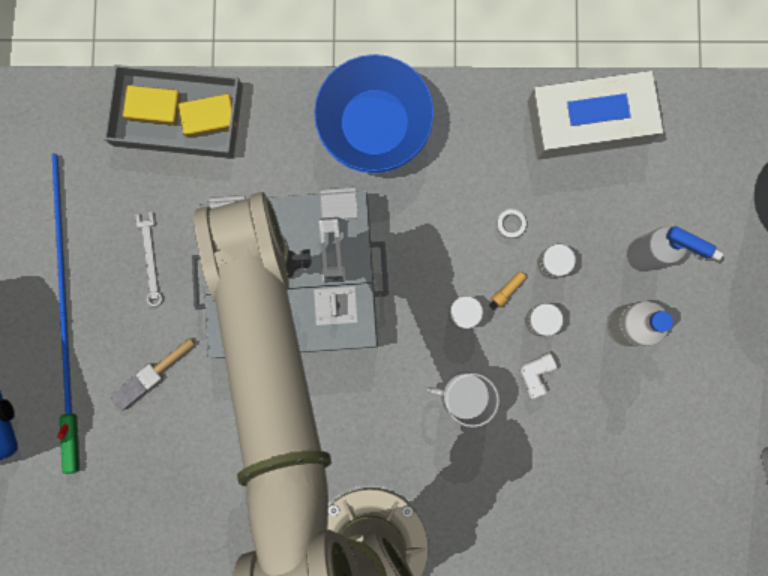

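Call:
carry_out --targets "-0.1 0.1 3 0 0 0 0.65;-0.1 0.1 6 0 0 0 0.65;-0.1 0.1 7.7 0 0 0 0.65;-0.1 0.1 7.7 0 0 0 0.65;-0.1 0.1 7.7 0 0 0 0.65"

```text
time: 11.0
tool_pos: [0.55, 0.1658, 0.1045]
orientation: [-180.0, -0.0, -175.4]
wrist_force: [0.4, 0.5, 0.6]
gripper_width: 0.651
finger_force: 0.0
```

Call:
carry_out --targets "0 0 0 0 0 0 0.2;0 0 0 0 0 0 0.2;0 0 0 0 0 0 0.2;0 0 0 0 0 0 0.2;0 0 0 0 0 0 0.2" --grip_force 50

```text
time: 11.5
tool_pos: [0.5506, 0.1661, 0.106]
orientation: [180.0, 0.2, -175.4]
wrist_force: [-0.9, -2.4, 6.1]
gripper_width: 0.381
finger_force: 49.7
```

Run:
```python
from h import *
p,r,o=tool(); print(p,o["orientation"],o["wrist_force"],o["gripper_width"])
A=np.arange(0,1.56,.11); P=np.array([[.15*np.cos(a)-.032*np.sin(a),-(.15*np.sin(a)+.032*np.cos(a))] for a in A])*100
for k in range(0,len(A)-1,5): print([(round(A[i],2),*(P[i]-P[k]).round(1)) for i in range(k+1,min(k+6,len(A)))])
```

```text
[0.55062493 0.16612516 0.105996  ] [ 1.79995187e+02  1.53647259e-01 -1.75385079e+02] [-0.94421739 -2.36808939  6.05425077] 0.38105449039934863
[(np.float64(0.11), np.float64(-0.4), np.float64(-1.6)), (np.float64(0.22), np.float64(-1.1), np.float64(-3.2)), (np.float64(0.33), np.float64(-1.8), np.float64(-4.7)), (np.float64(0.44), np.float64(-2.8), np.float64(-6.1)), (np.float64(0.55), np.float64(-3.9), np.float64(-7.4))]
[(np.float64(0.66), np.float64(-1.2), np.float64(-1.2)), (np.float64(0.77), np.float64(-2.6), np.float64(-2.2)), (np.float64(0.88), np.float64(-4.0), np.float64(-3.0)), (np.float64(0.99), np.float64(-5.6), np.float64(-3.7)), (np.float64(1.1), np.float64(-7.2), np.float64(-4.3))]
[(np.float64(1.21), np.float64(-1.7), np.float64(-0.3)), (np.float64(1.32), np.float64(-3.3), np.float64(-0.5)), (np.float64(1.43), np.float64(-5.0), np.float64(-0.5)), (np.float64(1.54), np.float64(-6.7), np.float64(-0.3))]
```

Call:
carry_out --targets "-0.4 0 -1.6 0 0 0 0.2;-1.1 0 -3.2 0 0 0 0.2;-1.8 0 -4.7 0 0 0 0.2;-2.8 0 -6.1 0 0 0 0.2;-3.9 0 -7.4 0 0 0 0.2"

```text
time: 12.0
tool_pos: [0.5864, 0.169, 0.1759]
orientation: [-179.9, -0.4, -175.4]
wrist_force: [1.8, -0.2, -17.9]
gripper_width: 0.378
finger_force: 51.2
```

Call:
carry_out --targets "-1.2 0 -1.2 0 0 0 0.2;-2.6 0 -2.2 0 0 0 0.2;-4 0 -3 0 0 0 0.2;-5.6 0 -3.7 0 0 0 0.2;-7.2 0 -4.3 0 0 0 0.2"

```text
time: 12.5
tool_pos: [0.6579, 0.1748, 0.2188]
orientation: [-179.9, -0.5, -175.4]
wrist_force: [-6.9, -4.2, -12.3]
gripper_width: 0.371
finger_force: 50.5
```

Call:
carry_out --targets "-1.7 0 -0.3 0 0 0 0.2;-3.3 0 -0.5 0 0 0 0.2;-5 0 -0.5 0 0 0 0.2;-6.8 0 -0.3 0 0 0 0.2;-6.8 0 -0.3 0 0 0 0.2"

```text
time: 13.0
tool_pos: [0.7287, 0.1805, 0.2224]
orientation: [-179.9, -0.1, -175.4]
wrist_force: [4.1, -0.4, -7.9]
gripper_width: 0.336
finger_force: 49.8
```

Call:
carry_out --targets "0 0 0 0 0 0 0.75;0 0 0 0 0 0 0.75;0 0 -1.5 0 0 0 0.75;0 0 -5 0 0 0 0.75;0 0 -9 0 0 0 0.75"

```text
time: 13.5
tool_pos: [0.7267, 0.1817, 0.3156]
orientation: [180.0, -0.1, -175.3]
wrist_force: [0.6, 1.0, 0.4]
gripper_width: 0.751
finger_force: 0.0
```

Call:
carry_out --targets "2 0 0 0 0 0 0.75;4 -3 0 0 0 0.15 0.75;8 -7 0 0 0 0.3 0.75;11 -12 0 0 0 0.45 1;14.2 -17 0 0 0 0.6 1"

```text
time: 14.0
tool_pos: [0.6097, 0.0207, 0.3158]
orientation: [179.8, 0.1, 150.0]
wrist_force: [0.4, -0.5, 0.6]
gripper_width: 1.001
finger_force: 0.0
```

Run:
```python
from h import *
from m import tubs
im=cams.camera("top"); save(im,"top2"); np.savez("top2.npz",**im)
print([t for t in tubs(im) if t[1]<800])
s=cams.camera("scene"); W=cloud(s).reshape(-1,3)
c,sn=np.cos(np.radians(4.55)),np.sin(np.radians(4.55)); D=W-np.array([.5453,.1653,0]); L=np.c_[D[:,0]*c+D[:,1]*sn,-D[:,0]*sn+D[:,1]*c,W[:,2]]
k=L[(L[:,2]>.15)&(L[:,2]<.29)&(abs(L[:,1]-60)<1e9)&(L[:,0]>.1)&(L[:,0]<.22)&(L[:,1]>.04)&(L[:,1]<.15)]
print(len(k),np.polyfit(k[:,2],k[:,0],1),k[:,2].max())
plan([.473,-.187,.20],94.55)
```

```text
[(np.int32(345), 578, -372, 33, np.float64(0.075)), (np.int32(340), 473, -188, 32, np.float64(0.074)), (np.int32(351), 460, -345, 33, np.float64(0.074))]
1124 [-0.16330949  0.17353302] 0.2764429599918711
shift [  1.53 -24.09  11.71] turn [0.002 0.003 0.957]
```

View pics/top2.png

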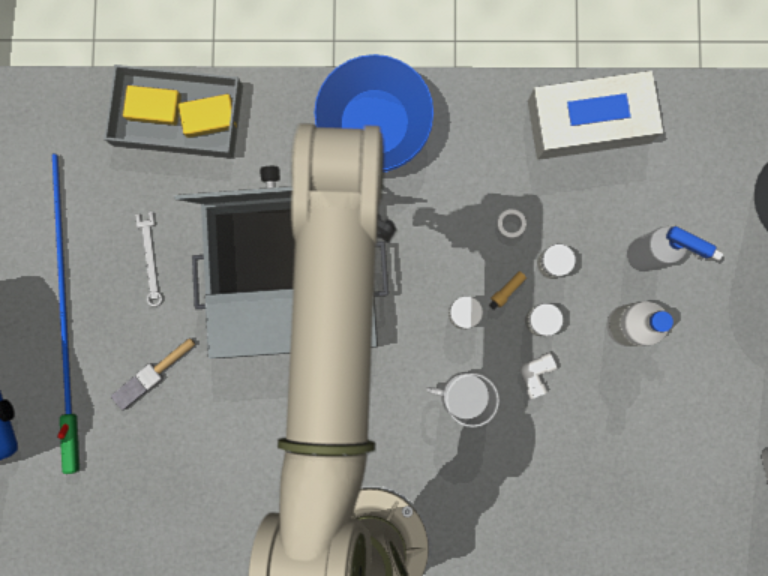

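Call:
carry_out --targets "2 4 0 0 0 0.14 0.5;4 8 2 0 0 0.28 0;5.3 10.8 4 0 0 0.42 0;5.3 10.8 6 0 0 0.56 0;5.3 10.8 8 0 0 0.7 0"

```text
time: 14.6
tool_pos: [0.6185, 0.1443, 0.2344]
orientation: [179.9, -0.1, 110.1]
wrist_force: [0.3, -1.1, 0.9]
gripper_width: 0.142
finger_force: 0.0
```

Call:
carry_out --targets "0 0 0 0 0 0.13 0;0 0 0 0 0 0.26 0;0 0 0 0 0 0.267 0;0 0 0 0 0 0.267 0;0 0 0 0 0 0.267 0"

```text
time: 15.1
tool_pos: [0.6189, 0.1418, 0.2349]
orientation: [179.9, -0.0, 95.1]
wrist_force: [-0.1, 0.3, 0.3]
gripper_width: 0.002
finger_force: 0.0
```

Call:
carry_out --targets "0 2 0 0 0 0 0;0 3.5 0 0 0 0 0;0 4.8 0 0 0 0 0;0 5.7 0 0 0 0 0;0 6.4 0 0 0 0 0"

```text
time: 15.6
tool_pos: [0.6834, 0.1472, 0.2364]
orientation: [179.9, -0.1, 95.0]
wrist_force: [-4.8, -0.6, 9.7]
gripper_width: -0.0
finger_force: 6.0
```

Call:
carry_out --targets "0 -4 0 0 0 0 0;-2 -7 0 0 0 0 0;-6 -10 0 0 0 0 0.5;-11 -13 0 0 0 0 1;-15.5 -15 0 0 0 0 1"

```text
time: 16.1
tool_pos: [0.5477, -0.014, 0.2347]
orientation: [179.9, -0.1, 95.1]
wrist_force: [1.4, -0.5, 1.2]
gripper_width: 0.512
finger_force: 0.0
```

Call:
carry_out --targets "-4 -2.3 0.5 0 0 0 1;-8 -4.6 1 0 0 0 1;-12 -7 2 0 0 0 1;-16 -8.9 3 0 0 0 1;-16 -8.9 3.6 0 0 0 1"

```text
time: 16.6
tool_pos: [0.4706, -0.187, 0.1987]
orientation: [180.0, 0.1, 94.4]
wrist_force: [0.8, 0.0, 0.0]
gripper_width: 1.002
finger_force: 0.0
```

```bash
cat >> h.py <<'E'
def chestframe(W):
    c,sn=np.cos(np.radians(4.55)),np.sin(np.radians(4.55)); D=W-np.array([.5453,.1653,0])
    return np.c_[D[:,0]*c+D[:,1]*sn,-D[:,0]*sn+D[:,1]*c,W[:,2]]
E
python3 - <<'E'
from h import *
im=cams.camera("top"); s=cams.camera("scene"); L=chestframe(cloud(s).reshape(-1,3))
for y0,y1 in((.04,.15),(-.06,-.03)):
    k=L[(L[:,2]>.15)&(L[:,2]<.265)&(L[:,0]>.1)&(L[:,0]<.2)&(L[:,1]>y0)&(L[:,1]<y1)]
    print(len(k),np.polyfit(k[:,2],k[:,0],1))
from m import tubs
print([t for t in tubs(im) if t[1]<800])
plan([.473,-.187,.10],94.55)
E
```

```text
722 [0.00326285 0.15750934]
109 [0.00831637 0.15644772]
[(np.int32(345), 578, -371, 33, np.float64(0.074)), (np.int32(287), 459, -346, 32, np.float64(0.074))]
shift [-0.61 -0.06  9.8 ] turn [-0.    -0.001  0.004]
```

Call:
carry_out --targets "-0.6 0 3 0 0 0 1;-0.6 0 6 0 0 0 1;-0.6 0 8 0 0 0 1;-0.6 0 9 0 0 0 1;-0.6 0 9 0 0 0 1"

```text
time: 17.2
tool_pos: [0.4744, -0.1847, 0.1075]
orientation: [-179.9, -0.0, 95.0]
wrist_force: [-0.6, -0.6, 0.4]
gripper_width: 0.997
finger_force: 0.0
```

Run:
```python
from h import *
p,r,o=tool(); im=cams.camera("wrist"); save(im,"w2"); print(p); plan([.473,-.187,.026],94.55)
```

```text
[ 0.47441992 -0.18473871  0.10748403]
shift [-0.15 -0.2   8.26] turn [-0.     0.     0.008]
```

View pics/w2.png

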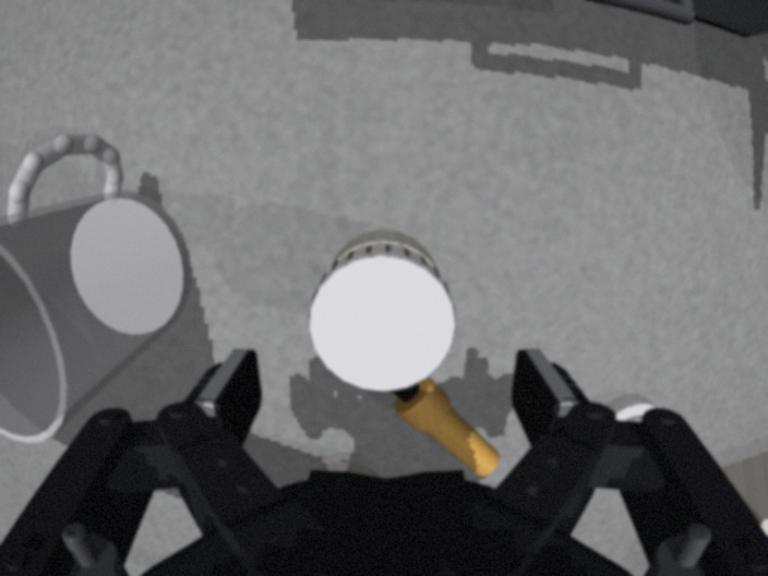

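Call:
carry_out --targets "-0.1 -0.2 3 0 0 0 1;-0.1 -0.2 6 0 0 0 1;-0.1 -0.2 7.5 0 0 0 1;-0.1 -0.2 8.2 0 0 0 1;-0.1 -0.2 8.2 0 0 0 1"

```text
time: 17.75
tool_pos: [0.4728, -0.1873, 0.0265]
orientation: [-180.0, 0.0, 94.9]
wrist_force: [-0.1, -0.1, 0.2]
gripper_width: 0.998
finger_force: 0.0
```

Call:
carry_out --targets "0 0 0 0 0 0 0.6;0 0 0 0 0 0 0.6;0 0 0 0 0 0 0.6;0 0 0 0 0 0 0.6;0 0 0 0 0 0 0.6" --grip_force 40

```text
time: 18.25
tool_pos: [0.4736, -0.1876, 0.0278]
orientation: [179.9, 0.0, 94.9]
wrist_force: [-1.1, 0.6, 7.1]
gripper_width: 0.744
finger_force: 43.5
```

Call:
carry_out --targets "0 0 -2 0 0 0 0.6;0 0 -6 0 0 0 0.6;0 0 -10 0 0 0 0.6;0 0 -14 0 0 0 0.6;0 0 -16.5 0 0 0 0.6"

```text
time: 18.75
tool_pos: [0.4732, -0.188, 0.1948]
orientation: [179.8, 0.0, 94.8]
wrist_force: [0.3, -0.4, -2.2]
gripper_width: 0.739
finger_force: 45.1
```

Call:
carry_out --targets "3 1 -0.3 0 0 0 0.6;7.5 2.7 -0.3 0 0 0 0.6;12 4.4 -0.3 0 0 0 0.6;16.5 6.1 -0.3 0 0 0 0.6;21 7.8 -0.3 0 0 0 0.6"

```text
time: 19.25
tool_pos: [0.5325, 0.0304, 0.195]
orientation: [179.9, -0.0, 94.9]
wrist_force: [1.3, -1.2, -1.5]
gripper_width: 0.735
finger_force: 45.1
```

Call:
carry_out --targets "4.5 1.7 0 0 0 0 0.6;9 3.4 0 0 0 0 0.6;13.5 5.1 0 0 0 0 0.6;18 6.8 0 0 0 0 0.6;21.1 7.9 0 0 0 0 0.6"

```text
time: 19.75
tool_pos: [0.5928, 0.2501, 0.1942]
orientation: [-180.0, -0.1, 95.1]
wrist_force: [0.5, -0.7, -3.1]
gripper_width: 0.736
finger_force: 45.1
```

Call:
carry_out --targets "0 0 1 0 0 0 0.6;0 0 2 0 0 0 0.6;0 0 2 0 0 0 0.6;0 0 2 0 0 0 0.6;0 0 2 0 0 0 0.6"

```text
time: 20.25
tool_pos: [0.5935, 0.2443, 0.1751]
orientation: [180.0, -0.0, 94.8]
wrist_force: [0.1, -0.1, -2.5]
gripper_width: 0.74
finger_force: 45.2
```

Run:
```python
from h import *
p,r,o=tool(); print(p,o["gripper_width"]);plan([.5942,.2445,.037],94.55)
```

```text
[0.59352489 0.24430762 0.17510083] 0.7399043245221
shift [1.000e-02 6.000e-02 1.381e+01] turn [ 0.001 -0.     0.004]
```

Call:
carry_out --targets "0 0 4 0 0 0 0.6;0 0 8 0 0 0 0.6;0 0 11 0 0 0 0.6;0 0 13 0 0 0 0.6;0 0 13.7 0 0 0 0.6"

```text
time: 20.75
tool_pos: [0.5917, 0.2445, 0.0358]
orientation: [-179.8, 0.1, 94.8]
wrist_force: [-26.7, -8.6, 45.5]
gripper_width: 0.744
finger_force: 49.5
```

Call:
carry_out --targets "0 0 0.1 0 0 0 0.6;0 0 0.1 0 0 0 0.6;0 0 0.1 0 0 0 1;0 0 0.1 0 0 0 1;0 0 0.1 0 0 0 1"

```text
time: 21.25
tool_pos: [0.5937, 0.2457, 0.0371]
orientation: [179.9, -0.0, 94.9]
wrist_force: [0.3, 0.4, 0.2]
gripper_width: 0.999
finger_force: 0.0
```

Call:
carry_out --targets "0 0 -2 0 0 0 1;0 0 -6 0 0 0 1;0 0 -11 0 0 0 1;0 0 -15 0 0 0 1;0 0 -17 0 0 0 1"

```text
time: 21.75
tool_pos: [0.5948, 0.2457, 0.2114]
orientation: [179.7, -0.1, 94.9]
wrist_force: [-0.1, -0.3, 0.1]
gripper_width: 0.999
finger_force: 0.0
```

Call:
carry_out --targets "-5 -1 0 0 0 0 1;-10 -3 0 0 0 0 1;-15 -5 0 0 0 0 1;-20 -7 0 0 0 0 1;-24 -8 0 0 0 0 1"

```text
time: 22.25
tool_pos: [0.5336, 0.0016, 0.2068]
orientation: [180.0, -0.1, 94.9]
wrist_force: [1.3, -0.7, 0.9]
gripper_width: 1.0
finger_force: 0.0
```

Run:
```python
from h import *
from m import tubs
im=cams.camera("top"); s=cams.camera("scene"); save(im,"top3")
print([t for t in tubs(im) if t[1]<800]); 
W=cloud(im).reshape(-1,3);L=chestframe(W); k=(abs(L[:,2]-.082)<.006)&(L[:,0]>-.02)&(L[:,0]<.12)&(L[:,1]>.03)&(L[:,1]<.14); print("placed",k.sum(),L[k].mean(0))
W=cloud(s).reshape(-1,3);q=(abs(W[:,2]-.074)<.006)&(abs(W[:,0]-.46)<.06)&(abs(W[:,1]+.345)<.08); print("scene tub",q.sum(),(W[q].min(0)+W[q].max(0))/2)
plan([.459,-.346,.2],94.55)
```

```text
[(np.int32(342), 577, -371, 32, np.float64(0.075)), (np.int32(346), 460, -345, 33, np.float64(0.074))]
placed 340 [0.05494661 0.0746243  0.08227235]
scene tub 138 [ 0.46131379 -0.34186863  0.07411342]
shift [-33.39  -9.89   0.79] turn [ 0.002  0.001 -0.006]
```

Call:
carry_out --targets "-4.5 -1.3 0 0 0 0 1;-9 -2.6 0 0 0 0 1;-13.5 -4 0 0 0 0 1;-18 -5.4 0 0 0 0 1;-22 -6.6 0 0 0 0 1"

```text
time: 22.85
tool_pos: [0.4868, -0.2239, 0.207]
orientation: [179.9, 0.0, 94.8]
wrist_force: [0.7, 0.9, -0.6]
gripper_width: 0.999
finger_force: 0.0
```

Call:
carry_out --targets "-4 -1.2 0.5 0 0 0 1;-8 -2.3 2 0 0 0 1;-11.4 -3.3 5 0 0 0 1;-11.4 -3.3 8 0 0 0 1;-11.4 -3.3 9 0 0 0 1"

```text
time: 23.35
tool_pos: [0.4625, -0.3381, 0.1136]
orientation: [-179.8, -0.1, 94.7]
wrist_force: [0.4, 1.2, -0.9]
gripper_width: 1.003
finger_force: 0.0
```

```bash
cat >> h.py <<'E'
def wtub():
    """wrist: tub lid centre in tool xy (cm), by spotter box of the tub nearest the picture's middle"""
    p,r,_=tool(); im=cams.camera("wrist"); K=im["mtx"]; M=im["mount"]
    g=cv2.cvtColor(im["color"],cv2.COLOR_RGB2GRAY); m=(g>205).astype(np.uint8); m[290:]=0
    n,l,st,c=cv2.connectedComponentsWithStats(m); res=[]
    for i in range(1,n):
        if st[i,4]<1500: continue
        u,v=(st[i,0]+st[i,2]/2,st[i,1]+st[i,3]/2); a=np.array([u-K[0,2],-(v-K[1,2])]); t=np.hypot(*a)/K[0,0]
        d=M[:3,:3]@np.r_[a/np.hypot(*a)*np.sin(t),-np.cos(t)]; k=(p[2]-.074-M[2,3])/d[2]; res.append((st[i,4],((M[:3,3]+d*k)[:2]*100).round(2)))
    print("wrist tub tool xy cm",res,"pos",p.round(4))
E
python3 - <<'E'
from h import *
wtub(); plan([.460,-.345,.026],94.55)
E
```

```text
wrist tub tool xy cm [(np.int32(1552), array([ 2.37, -8.04])), (np.int32(6106), array([-0.39, -0.39])), (np.int32(2261), array([-3.42, 11.24]))] pos [ 0.4625 -0.3381  0.1136]
shift [-0.82 -0.34  8.73] turn [-0.004 -0.003  0.005]
```

Call:
carry_out --targets "-0.6 -0.35 3 0 0 0 1;-0.6 -0.35 6 0 0 0 1;-0.6 -0.35 8 0 0 0 1;-0.6 -0.35 8.7 0 0 0 1;-0.6 -0.35 8.7 0 0 0 1"

```text
time: 23.9
tool_pos: [0.4622, -0.3433, 0.0297]
orientation: [180.0, -0.0, 95.0]
wrist_force: [0.2, -0.2, 0.8]
gripper_width: 1.003
finger_force: 0.0
```

Call:
carry_out --targets "0 0 0 0 0 0 0.6;0 0 0 0 0 0 0.6;0 0 0 0 0 0 0.6;0 0 0 0 0 0 0.6;0 0 0 0 0 0 0.6"

```text
time: 24.4
tool_pos: [0.4622, -0.3449, 0.0313]
orientation: [179.9, 0.1, 94.9]
wrist_force: [-1.7, 0.8, 6.6]
gripper_width: 0.742
finger_force: 44.1
```

Call:
carry_out --targets "0 0 -2 0 0 0 0.6;0 0 -6 0 0 0 0.6;0 0 -10 0 0 0 0.6;0 0 -14 0 0 0 0.6;0 0 -17 0 0 0 0.6"

```text
time: 24.9
tool_pos: [0.4616, -0.3449, 0.2029]
orientation: [179.8, 0.1, 94.8]
wrist_force: [0.5, 0.5, -1.3]
gripper_width: 0.739
finger_force: 44.9
```

Call:
carry_out --targets "3 1.1 0 0 0 0 0.6;7.5 2.7 0 0 0 0 0.6;12 4.3 0 0 0 0 0.6;16.5 6 0 0 0 0 0.6;21 7.6 0 0 0 0 0.6"

```text
time: 25.4
tool_pos: [0.5195, -0.1267, 0.2003]
orientation: [179.9, -0.0, 94.9]
wrist_force: [0.8, -0.7, -2.4]
gripper_width: 0.741
finger_force: 44.9
```

Call:
carry_out --targets "4.5 1.6 0 0 0 0 0.6;9 3.3 0 0 0 0 0.6;13.5 4.9 0 0 0 0 0.6;18 6.5 0 0 0 0 0.6;21 7.6 0 0 0 0 0.6"

```text
time: 25.9
tool_pos: [0.5773, 0.0918, 0.1999]
orientation: [180.0, -0.1, 95.1]
wrist_force: [-0.1, 0.1, -1.9]
gripper_width: 0.74
finger_force: 44.9
```

Call:
carry_out --targets "3 1 0 0 0 0 0.6;6 2 0 0 0 0 0.6;8.1 2.9 0 0 0 0 0.6;8.1 2.9 1 0 0 0 0.6;8.1 2.9 2 0 0 0 0.6"

```text
time: 26.4
tool_pos: [0.5992, 0.1705, 0.1793]
orientation: [180.0, 0.0, 94.9]
wrist_force: [-0.4, -1.0, -1.6]
gripper_width: 0.737
finger_force: 44.9
```

Run:
```python
from h import *
p,r,o=tool(); print(p,o["gripper_width"]);plan([.6001,.1697,.040],94.55)
```

```text
[0.59919308 0.17054714 0.179279  ] 0.7369008887984515
shift [-0.09  0.07 13.93] turn [0.001 0.    0.007]
```

Call:
carry_out --targets "-0.1 0.1 4 0 0 0 0.6;-0.1 0.1 8 0 0 0 0.6;-0.1 0.1 11 0 0 0 0.6;-0.1 0.1 12.7 0 0 0 0.6;-0.1 0.1 13.4 0 0 0 0.6"

```text
time: 26.9
tool_pos: [0.5986, 0.1673, 0.043]
orientation: [-179.8, 0.1, 94.7]
wrist_force: [0.5, -0.1, -1.9]
gripper_width: 0.737
finger_force: 44.9
```

Call:
carry_out --targets "0 0 0.3 0 0 0 0.6;0 0 0.5 0 0 0 0.6;0 0 0.5 0 0 0 1;0 0 0.5 0 0 0 1;0 0 0.5 0 0 0 1"

```text
time: 27.4
tool_pos: [0.6008, 0.1696, 0.0413]
orientation: [179.9, -0.0, 94.9]
wrist_force: [-0.5, 0.4, -0.2]
gripper_width: 0.998
finger_force: 0.0
```

Call:
carry_out --targets "0 0 -2 0 0 0 1;0 0 -6 0 0 0 1;0 0 -11 0 0 0 1;0 0 -15 0 0 0 1;0 0 -17 0 0 0 1"

```text
time: 27.9
tool_pos: [0.6019, 0.1694, 0.2155]
orientation: [179.6, -0.1, 94.9]
wrist_force: [0.4, -0.2, 0.4]
gripper_width: 0.997
finger_force: 0.0
```

Call:
carry_out --targets "-5 -1 0 0 0 0 1;-10 -1 0 0 0 0 1;-15 -2 0 0 0 0 1;-19 -2 0 0 0 0 1;-22 -2 0 0 0 0 1"

```text
time: 28.4
tool_pos: [0.5986, -0.0555, 0.2114]
orientation: [179.9, 0.0, 94.7]
wrist_force: [0.9, 0.4, -1.2]
gripper_width: 0.997
finger_force: 0.0
```

Run:
```python
from h import *
from m import tubs
im=cams.camera("top")
print([t for t in tubs(im) if t[1]<800]); 
L=chestframe(cloud(im).reshape(-1,3))
for y in(.075,0):
    k=(abs(L[:,2]-.082)<.006)&(L[:,0]>-.02)&(L[:,0]<.12)&(abs(L[:,1]-y)<.045); print("placed",k.sum(),L[k].mean(0))
plan([.577,-.371,.2],94.55)
```

```text
[(np.int32(335), 577, -371, 33, np.float64(0.075))]
placed 338 [0.05507547 0.0749461  0.0820905 ]
placed 341 [ 0.05565596 -0.00227872  0.08200865]
shift [-30.73  -4.47   1.26] turn [ 0.002  0.004 -0.003]
```

Call:
carry_out --targets "-4.5 -0.6 0 0 0 0 1;-9 -1.2 0 0 0 0 1;-13.5 -1.9 0 0 0 0 1;-18 -2.6 0 0 0 0 1;-22 -3.2 0 0 0 0 1"

```text
time: 28.95
tool_pos: [0.5854, -0.2756, 0.2109]
orientation: [180.0, 0.0, 94.8]
wrist_force: [0.8, 0.3, -0.0]
gripper_width: 0.994
finger_force: 0.0
```

Call:
carry_out --targets "-4 -0.6 0 0 0 0 1;-8 -1.2 2 0 0 0 1;-8.7 -1.3 5 0 0 0 1;-8.7 -1.3 8 0 0 0 1;-8.7 -1.3 10 0 0 0 1"

```text
time: 29.45
tool_pos: [0.5794, -0.3612, 0.1082]
orientation: [-179.9, -0.1, 94.8]
wrist_force: [0.3, 0.7, 0.0]
gripper_width: 0.996
finger_force: 0.0
```

Run:
```python
from h import *
wtub(); plan([.577,-.371,.026],94.55)
```

```text
wrist tub tool xy cm [(np.int32(1670), array([6.84, 6.4 ])), (np.int32(6220), array([-0.62, -0.29]))] pos [ 0.5794 -0.3612  0.1082]
shift [-1.13 -0.21  7.89] turn [-0.005 -0.004  0.005]
```

Call:
carry_out --targets "-0.8 -0.25 3 0 0 0 1;-0.8 -0.25 6 0 0 0 1;-0.8 -0.25 7.5 0 0 0 1;-0.8 -0.25 8.0 0 0 0 1;-0.8 -0.25 8.0 0 0 0 1"

```text
time: 30.0
tool_pos: [0.5788, -0.3691, 0.0308]
orientation: [180.0, 0.0, 94.9]
wrist_force: [0.0, 0.2, 1.0]
gripper_width: 1.002
finger_force: 0.0
```

Call:
carry_out --targets "0 0 0 0 0 0 0.6;0 0 0 0 0 0 0.6;0 0 0 0 0 0 0.6;0 0 0 0 0 0 0.6;0 0 0 0 0 0 0.6"

```text
time: 30.5
tool_pos: [0.5793, -0.3701, 0.0324]
orientation: [179.9, 0.1, 94.9]
wrist_force: [-0.1, 1.0, 7.1]
gripper_width: 0.733
finger_force: 44.7
```

Call:
carry_out --targets "0 0 -2 0 0 0 0.6;0 0 -6 0 0 0 0.6;0 0 -10 0 0 0 0.6;0 0 -14 0 0 0 0.6;0 0 -17 0 0 0 0.6"

```text
time: 31.0
tool_pos: [0.5786, -0.3699, 0.2038]
orientation: [179.9, 0.1, 94.9]
wrist_force: [0.9, -0.6, -2.3]
gripper_width: 0.739
finger_force: 44.7
```

Call:
carry_out --targets "3 0.4 0 0 0 0 0.6;7.5 1 0 0 0 0 0.6;12 1.7 0 0 0 0 0.6;16.5 2.4 0 0 0 0 0.6;21 3.1 0 0 0 0 0.6"

```text
time: 31.5
tool_pos: [0.5912, -0.1557, 0.2007]
orientation: [180.0, -0.0, 94.9]
wrist_force: [0.6, -0.2, -1.0]
gripper_width: 0.74
finger_force: 44.7
```

Call:
carry_out --targets "4.5 0.7 0 0 0 0 0.6;9 1.3 0 0 0 0 0.6;13.5 2 0 0 0 0 0.6;18 2.7 0 0 0 0 0.6;21 3.1 0 0 0 0 0.6"

```text
time: 32.0
tool_pos: [0.6042, 0.059, 0.2005]
orientation: [180.0, -0.1, 95.1]
wrist_force: [-0.2, 0.8, -2.5]
gripper_width: 0.742
finger_force: 44.7
```

Call:
carry_out --targets "3 0.4 0 0 0 0 0.6;3.8 0.5 1 0 0 0 0.6;3.8 0.5 2 0 0 0 0.6;3.8 0.5 2 0 0 0 0.6;3.8 0.5 2 0 0 0 0.6"

```text
time: 32.5
tool_pos: [0.606, 0.0902, 0.1801]
orientation: [-180.0, 0.1, 94.7]
wrist_force: [-0.6, 0.0, -2.2]
gripper_width: 0.741
finger_force: 44.7
```

Run:
```python
from h import *
p,r,o=tool(); print(p,o["gripper_width"]);plan([.6063,.0919,.041],94.55)
```

```text
[0.60601776 0.09022958 0.18012129] 0.7412380646570691
shift [ 0.18  0.05 13.91] turn [-0.001  0.001  0.003]
```

Call:
carry_out --targets "0.2 0.1 4 0 0 0 0.6;0.2 0.1 8 0 0 0 0.6;0.2 0.1 11 0 0 0 0.6;0.2 0.1 12.7 0 0 0 0.6;0.2 0.1 13.4 0 0 0 0.6"

```text
time: 33.0
tool_pos: [0.6062, 0.0929, 0.0447]
orientation: [-179.9, 0.1, 94.7]
wrist_force: [-0.2, -0.2, -1.4]
gripper_width: 0.74
finger_force: 44.8
```

Call:
carry_out --targets "0 0 0.3 0 0 0 0.6;0 0 0.5 0 0 0 0.6;0 0 0.5 0 0 0 1;0 0 0.5 0 0 0 1;0 0 0.5 0 0 0 1"

```text
time: 33.5
tool_pos: [0.6077, 0.0948, 0.0423]
orientation: [179.9, -0.0, 94.9]
wrist_force: [-0.3, -0.8, 0.4]
gripper_width: 1.0
finger_force: 0.0
```

Call:
carry_out --targets "0 0 -2 0 0 0 1;0 0 -6 0 0 0 1;0 0 -11 0 0 0 1;0 0 -16 0 0 0 1;0 0 -20 0 0 0 1"

```text
time: 34.0
tool_pos: [0.6075, 0.0944, 0.2452]
orientation: [179.8, -0.0, 94.9]
wrist_force: [1.1, -0.2, 0.1]
gripper_width: 0.997
finger_force: 0.0
```

Call:
carry_out --targets "0 -2 -4 0 0 -0.14 0.75;0 -4 -8 0 0 -0.28 0.75;0 -5 -10 0 0 -0.42 0.75;0 -5 -10 0 0 -0.56 0.75;0 -5 -10 0 0 -0.7 0.75"

```text
time: 34.5
tool_pos: [0.5573, 0.0904, 0.3432]
orientation: [179.8, 0.1, 135.3]
wrist_force: [-0.3, -0.4, -0.6]
gripper_width: 0.75
finger_force: 0.0
```

Call:
carry_out --targets "0 0 0 0 0 -0.14 0.75;0 0 0 0 0 -0.28 0.75;0 0 0 0 0 -0.42 0.75;0 0 0 0 0 -0.56 0.75;0 0 0 0 0 -0.7 0.75"

```text
time: 35.0
tool_pos: [0.5572, 0.0903, 0.3418]
orientation: [180.0, 0.0, 175.4]
wrist_force: [-0.1, 0.3, -0.9]
gripper_width: 0.751
finger_force: 0.0
```

Run:
```python
from h import *
from m import tubs
im=cams.camera("top"); save(im,"top4"); s=cams.camera("scene")
print([t for t in tubs(im) if t[1]<800]); 
L=chestframe(cloud(im).reshape(-1,3))
for y in(.075,0,-.078):
    k=(abs(L[:,2]-.082)<.006)&(L[:,0]>-.02)&(L[:,0]<.12)&(abs(L[:,1]-y)<.04); print("placed",k.sum(),L[k].mean(0))
L=chestframe(cloud(s).reshape(-1,3))
k=L[(L[:,2]>.21)&(L[:,2]<.27)&(L[:,0]>.175)&(L[:,0]<.23)&(abs(L[:,1])<.03)]; print("knob",len(k),k.min(0),k.max(0))
p,r,o=tool(); print(p)
plan([.7317,.1801,.33],184.55)
```

```text
[]
placed 0 [nan nan nan]
placed 0 [nan nan nan]
placed 37 [ 0.0718779  -0.09475325  0.08197488]
knob 131 [ 0.17514728 -0.01308418  0.22923067] [0.20015332 0.01687923 0.26196592]
[0.55723761 0.09024886 0.34180843]
shift [-16.63  10.41   1.2 ] turn [ 0.     0.001 -0.163]<stdin>:7: RuntimeWarning: Mean of empty slice.
  ret = um.true_divide(
```

View pics/top4.png

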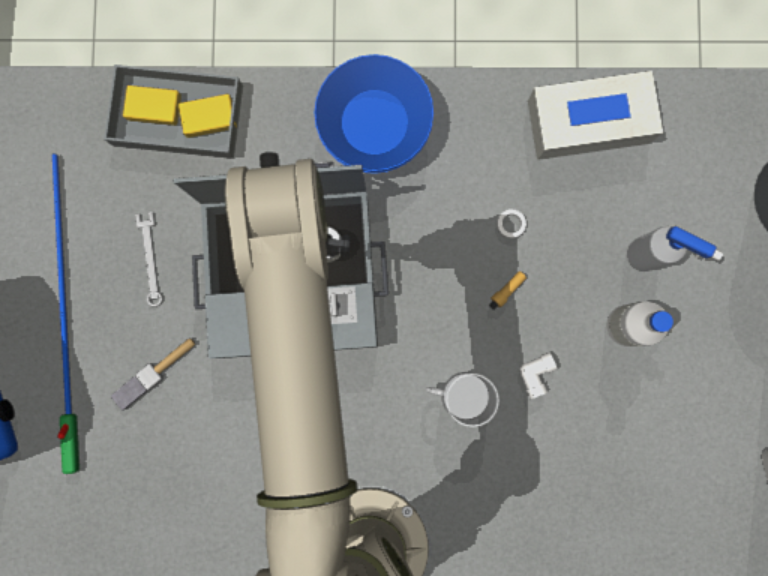

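Call:
carry_out --targets "-3 2 0 0 0 -0.08 0.75;-7 4.3 0 0 0 -0.163 0.75;-11 6.9 0 0 0 -0.163 0.75;-14.5 9 0 0 0 -0.163 0.75;-16.6 10.4 0 0 0 -0.163 0.75"

```text
time: 35.6
tool_pos: [0.7328, 0.1816, 0.3394]
orientation: [-180.0, -0.1, -175.7]
wrist_force: [0.1, -0.3, -0.0]
gripper_width: 0.75
finger_force: 0.0
```

Call:
carry_out --targets "0 0 0 0 0 0 0.75;0 0 0 0 0 0 0.75;0 0 0 0 0 0 0.75;0 0 1 0 0 0 0.75;0 0 1 0 0 0 0.75"

```text
time: 36.1
tool_pos: [0.7306, 0.1793, 0.3323]
orientation: [180.0, 0.0, -175.7]
wrist_force: [0.2, 0.5, 0.0]
gripper_width: 0.753
finger_force: 0.0
```

Run:
```python
from h import *
p,r,o=tool(); im=cams.camera("wrist"); save(im,"w3"); print(p,o["q"]); plan([.7317,.1801,.223],184.55)
```

```text
[0.73057537 0.17932767 0.33227169] [-25.58723541  42.44139476  26.06478928  37.53099706 -17.71206473
 102.44157843  84.64473498]
shift [-0.11  0.04 10.97] turn [ 0.001  0.001 -0.003]
```

View pics/w3.png

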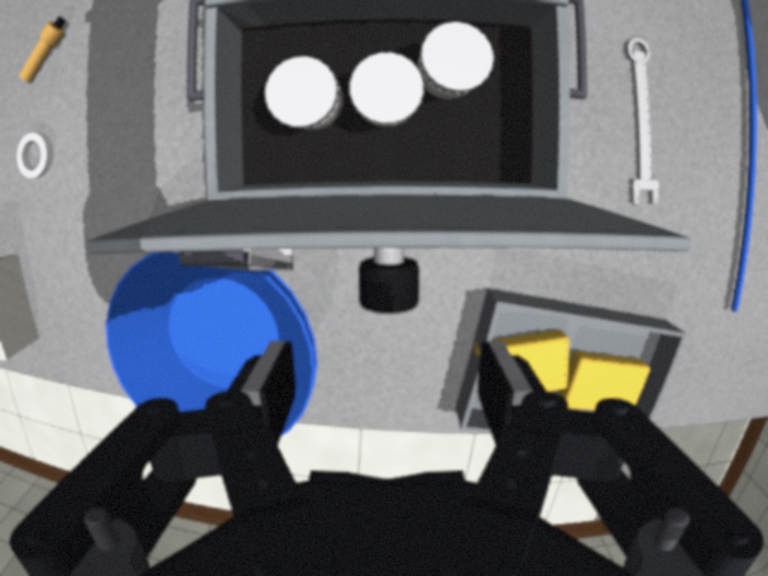

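Call:
carry_out --targets "-0.1 0 4 0 0 0 0.75;-0.1 0 8 0 0 0 0.75;-0.1 0 10 0 0 0 0.75;-0.1 0 10.9 0 0 0 0.75;-0.1 0 10.9 0 0 0 0.75"

```text
time: 36.65
tool_pos: [0.732, 0.18, 0.2223]
orientation: [180.0, -0.1, -175.6]
wrist_force: [0.2, -0.4, 0.3]
gripper_width: 0.752
finger_force: 0.0
```

Call:
carry_out --targets "0 0 0 0 0 0 0.2;0 0 0 0 0 0 0.2;0 0 0 0 0 0 0.2;0 0 0 0 0 0 0.2;0 0 0 0 0 0 0.2" --grip_force 60

```text
time: 37.15
tool_pos: [0.7333, 0.1809, 0.2252]
orientation: [179.9, 0.2, -175.5]
wrist_force: [-0.3, 1.4, 5.5]
gripper_width: 0.373
finger_force: 60.2
```

Run:
```python
from h import *
p,r,o=tool(); print(p,o["orientation"],o["wrist_force"],o["gripper_width"])
A=np.linspace(1.57,0,16); P=np.array([[.15*np.cos(a)-.032*np.sin(a),-(.15*np.sin(a)+.032*np.cos(a))] for a in A])*100
for k in range(0,15,5): print([(round(float(A[i]),2),*(P[i]-P[k]).round(1).tolist()) for i in range(k+1,k+6)])
```

```text
[0.73332248 0.18092672 0.22516494] [ 179.89455398    0.23536057 -175.5159682 ] [-0.26251929  1.43646365  5.53165305] 0.37256902605125164
[(1.47, 1.6, -0.3), (1.36, 3.2, -0.3), (1.26, 4.8, -0.3), (1.15, 6.4, -0.0), (1.05, 7.9, 0.4)]
[(0.94, 1.5, 0.6), (0.84, 2.9, 1.3), (0.73, 4.3, 2.2), (0.63, 5.5, 3.2), (0.52, 6.7, 4.3)]
[(0.42, 1.0, 1.2), (0.31, 1.9, 2.6), (0.21, 2.6, 4.0), (0.1, 3.2, 5.5), (0.0, 3.6, 7.1)]
```

Call:
carry_out --targets "1.6 0 -0.3 0 0 0 0.2;3.2 0 -0.3 0 0 0 0.2;4.8 0 -0.3 0 0 0 0.2;6.4 0 0 0 0 0 0.2;7.9 0 0.4 0 0 0 0.2"

```text
time: 37.65
tool_pos: [0.6563, 0.1746, 0.2229]
orientation: [179.9, 0.6, -175.6]
wrist_force: [4.0, 1.2, 12.0]
gripper_width: 0.378
finger_force: 59.0
```

Call:
carry_out --targets "1.5 0 0.6 0 0 0 0.2;2.9 0 1.3 0 0 0 0.2;4.3 0 2.2 0 0 0 0.2;5.5 0 3.2 0 0 0 0.2;6.7 0 4.3 0 0 0 0.2"

```text
time: 38.15
tool_pos: [0.5904, 0.1694, 0.1802]
orientation: [179.8, 0.6, -175.5]
wrist_force: [9.5, 3.2, 0.4]
gripper_width: 0.371
finger_force: 96.5
```

Call:
carry_out --targets "1.0 0 1.2 0 0 0 0.2;1.9 0 2.6 0 0 0 0.2;2.6 0 4 0 0 0 0.2;3.2 0 5.5 0 0 0 0.2;3.6 0 7 0 0 0 0.2"

```text
time: 38.65
tool_pos: [0.554, 0.1664, 0.1079]
orientation: [179.9, 0.4, -175.6]
wrist_force: [7.6, 2.4, 4.2]
gripper_width: 0.376
finger_force: 105.6
```

Call:
carry_out --targets "0 0 0.1 0 0 0 0.2;0 0 0.2 0 0 0 0.2;0 0 0.2 0 0 0 0.2;0 0 0.2 0 0 0 0.2;0 0 0.2 0 0 0 0.2"

```text
time: 39.15
tool_pos: [0.5536, 0.1664, 0.1051]
orientation: [179.9, 0.3, -175.5]
wrist_force: [6.3, 0.9, -0.3]
gripper_width: 0.374
finger_force: 105.0
```

Call:
carry_out --targets "0.2 0 0.2 0 0 0 0.2;0.2 0 0.4 0 0 0 0.2;0.2 0 0.5 0 0 0 0.2;0.2 0 0.5 0 0 0 0.2;0.2 0 0.5 0 0 0 0.2"

```text
time: 39.65
tool_pos: [0.5527, 0.1663, 0.1011]
orientation: [179.9, 0.5, -175.5]
wrist_force: [5.2, -0.1, 4.0]
gripper_width: 0.376
finger_force: 105.6
```

Call:
carry_out --targets "0 0 0 0 0 0 0.65;0 0 0 0 0 0 0.65;0 0 -3 0 0 0 0.65;0 0 -6 0 0 0 0;0 0 -6 0 0 0 0"

```text
time: 40.15
tool_pos: [0.5509, 0.166, 0.1623]
orientation: [179.9, 0.3, -175.6]
wrist_force: [-0.3, -0.5, 0.5]
gripper_width: 0.316
finger_force: 0.0
```

Call:
carry_out --targets "0 0 0 0 0 0 0;0 0 0 0 0 0 0;0 0 0 0 0 0 0;0 0 1 0 0 0 0;0 0 1.5 0 0 0 0"

```text
time: 40.65
tool_pos: [0.5483, 0.1656, 0.1415]
orientation: [-180.0, -0.1, -175.6]
wrist_force: [0.3, -0.3, 0.0]
gripper_width: 0.002
finger_force: 0.0
```

Run:
```python
from h import *
p,r,o=tool(); s=cams.camera("scene"); print(p)
L=chestframe(cloud(s).reshape(-1,3))
k=L[(L[:,0]>-.02)&(L[:,0]<.14)&(L[:,1]>.04)&(L[:,1]<.15)&(abs(L[:,2]-.1)<.03)]; print("lid",len(k),np.polyfit(k[:,0],k[:,2],1),k[:,2].mean())
k=L[(L[:,0]>-.14)&(L[:,0]<-.04)&(L[:,1]>-.02)&(L[:,1]<.15)&(abs(L[:,2]-.1)<.03)]; print("deck",len(k),k[:,2].mean())
plan([.5503,.1657,.137],184.55)
```

```text
[0.54828686 0.16557303 0.14147375]
lid 1604 [-0.0288713   0.10154982] 0.09974670410962301
deck 1115 0.09575491369722346
shift [-0.24  0.01  0.38] turn [-0.001 -0.003 -0.002]
```

Call:
carry_out --targets "-0.2 0 0.3 0 0 0 0;-0.2 0 0.5 0 0 0 0;-0.2 0 0.7 0 0 0 0;-0.2 0 0.8 0 0 0 0;-0.2 0 0.9 0 0 0 0"

```text
time: 41.2
tool_pos: [0.5511, 0.1659, 0.1344]
orientation: [180.0, 0.0, -175.6]
wrist_force: [-2.3, 0.1, 2.6]
gripper_width: 0.003
finger_force: 1.1
```

Call:
carry_out --targets "0 0 0.1 0 0 0 0;0 0 0.2 0 0 0 0;0 0 0.3 0 0 0 0;0 0 0.4 0 0 0 0;0 0 0.4 0 0 0 0"

```text
time: 41.7
tool_pos: [0.5512, 0.1659, 0.1339]
orientation: [179.9, 0.1, -175.6]
wrist_force: [-16.0, -2.8, 31.3]
gripper_width: 0.001
finger_force: 15.5
```

```bash
cat > lid.py <<'E'
from h import *
p,r,o=tool(); s=cams.camera("scene"); print(p,o["wrist_force"])
L=chestframe(cloud(s).reshape(-1,3))
k=L[(L[:,0]>-.02)&(L[:,0]<.14)&(L[:,1]>.04)&(L[:,1]<.15)&(abs(L[:,2]-.1)<.03)]; print("lid",len(k),np.polyfit(k[:,0],k[:,2],1),k[:,2].mean())
k=L[(L[:,0]>-.14)&(L[:,0]<-.04)&(L[:,1]>-.02)&(L[:,1]<.15)&(abs(L[:,2]-.1)<.03)]; print("deck",len(k),np.polyfit(k[:,0],k[:,2],1),k[:,2].mean())
E
python3 lid.py
```

```text
[0.55115226 0.16593524 0.1339319 ] [-16.01852442  -2.79263637  31.33703247]
lid 1570 [0.01205878 0.0955028 ] 0.09625932522506563
deck 1108 [-0.0023042   0.09573681] 0.09594487743986532
```

Call:
carry_out --targets "0 0 -2 0 0 0 0;0 0 -4.8 0 0 0 0;-3 -3 -4.8 0 0 0 0.6;-6 -6 -4.8 0 0 0 0.6;-9.1 -9 -4.8 0 0 0 0.6"

```text
time: 42.25
tool_pos: [0.65, 0.0828, 0.1788]
orientation: [180.0, 0.1, -175.5]
wrist_force: [-0.0, 0.0, 0.3]
gripper_width: 0.505
finger_force: 0.0
```

Call:
carry_out --targets "0 0 0 0 0 0 0.6;0 0 0 0 0 0 0.6;0 0 0 0 0 0 0.6;0 0 0 0 0 0 0.6;0 0 0 0 0 0 0.6"

```text
time: 42.75
tool_pos: [0.6483, 0.0845, 0.1786]
orientation: [180.0, 0.0, -175.5]
wrist_force: [-0.3, -0.1, -0.2]
gripper_width: 0.601
finger_force: 0.0
```

```bash
python3 lid.py
python3 - <<'E'
from h import *
p,r,o=tool(); im=cams.camera("wrist"); save(im,"w4"); plan([.6491,.0833,.100],184.55)
s=cams.camera("scene"); L=chestframe(cloud(s).reshape(-1,3)); k=L[(L[:,2]>.108)&(L[:,2]<.14)&(L[:,0]>.06)&(L[:,0]<.13)&(abs(L[:,1]+.09)<.03)]; print(len(k),k.min(0),k.max(0))
E
```

```text
[0.64829934 0.08451998 0.17858697] [-0.33955536 -0.11208418 -0.21101527]
lid 1565 [0.00950864 0.09574253] 0.09633671883910562
deck 1209 [0.00025519 0.09581918] 0.09579637111692339
shift [-0.06 -0.08  7.86] turn [ 0.     0.    -0.001]
125 [ 0.06120289 -0.10779031  0.10908875] [ 0.10270399 -0.07119041  0.13984358]
```

View pics/w4.png

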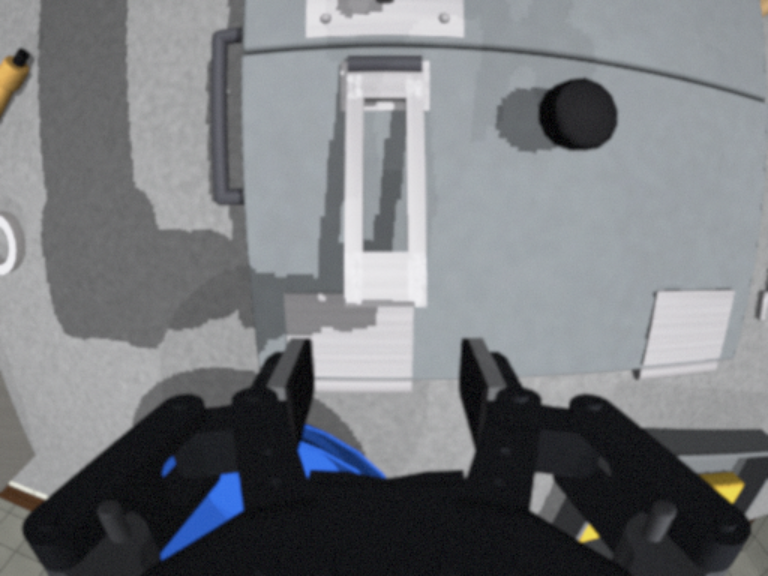

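Call:
carry_out --targets "-0.1 -0.1 3 0 0 0 0.6;-0.1 -0.1 6 0 0 0 0.6;-0.1 -0.1 7.5 0 0 0 0.6;-0.1 -0.1 7.9 0 0 0 0.6;-0.1 -0.1 7.9 0 0 0 0.6"

```text
time: 43.4
tool_pos: [0.6498, 0.0823, 0.0994]
orientation: [-180.0, -0.0, -175.6]
wrist_force: [-1.0, 0.2, 0.7]
gripper_width: 0.596
finger_force: 0.0
```

Call:
carry_out --targets "0 0 0 0 0 0 0.2;0 0 0 0 0 0 0.2;0 0 0 0 0 0 0.2;0 0 0 0 0 0 0.2;0 0 0 0 0 0 0.2" --grip_force 25

```text
time: 43.9
tool_pos: [0.6507, 0.0838, 0.1011]
orientation: [179.9, 0.2, -175.5]
wrist_force: [-1.8, 5.1, 6.3]
gripper_width: 0.417
finger_force: 27.6
```

Run:
```python
from h import *
p,r,o=tool(); print(p,o["gripper_width"],o["wrist_force"])
g=p[2]+.0187+.004-.099; f=-.115; print("g",g)
A=np.linspace(0,2.85,16)
P=np.array([[f*np.cos(a)+g*np.sin(a),-(-f*np.sin(a)+g*np.cos(a))] for a in A])*100
for k in range(0,15,5): print([(round(float(A[i]),2),*(P[i]-P[k]).round(1).tolist()) for i in range(k+1,k+6)])
print(P[-1])
```

```text
[0.6506927  0.08377094 0.10110292] 0.4165689597580941 [-1.82442646  5.07964196  6.29880566]
g 0.02480292250837232
[(0.19, 0.7, -2.1), (0.38, 1.7, -4.1), (0.57, 3.2, -5.8), (0.76, 4.9, -7.2), (0.95, 6.8, -8.3)]
[(1.14, 2.1, -0.7), (1.33, 4.3, -1.0), (1.52, 6.6, -0.8), (1.71, 8.7, -0.2), (1.9, 10.7, 0.7)]
[(2.09, 1.8, 1.3), (2.28, 3.3, 3.0), (2.47, 4.5, 4.9), (2.66, 5.3, 7.0), (2.85, 5.7, 9.2)]
[11.72758272 -0.93040488]
```

Call:
carry_out --targets "0.7 0 -2.1 0 0 0 0.2;1.7 0 -4.1 0 0 0 0.2;3.2 0 -5.8 0 0 0 0.2;4.9 0 -7.2 0 0 0 0.2;6.8 0 -8.3 0 0 0 0.2"

```text
time: 44.4
tool_pos: [0.5821, 0.0783, 0.1834]
orientation: [179.9, 0.1, -175.5]
wrist_force: [0.2, 5.4, -6.0]
gripper_width: 0.414
finger_force: 25.5
```

Call:
carry_out --targets "2.1 0 -0.7 0 0 0 0.2;4.3 0 -1 0 0 0 0.2;6.6 0 -0.8 0 0 0 0.2;8.7 0 -0.2 0 0 0 0.2;10.7 0 0.7 0 0 0 0.2"

```text
time: 44.9
tool_pos: [0.4764, 0.0697, 0.1769]
orientation: [179.9, 0.3, -175.5]
wrist_force: [6.3, 5.7, -7.1]
gripper_width: 0.416
finger_force: 30.7
```

Call:
carry_out --targets "1.8 0 1.3 0 0 0 0.2;3.3 0 3 0 0 0 0.2;4.5 0 4.9 0 0 0 0.2;5.2 0 6.6 0 0 0 0.2;5.3 0 6.9 0 0 0 0.2"

```text
time: 45.4
tool_pos: [0.4236, 0.0654, 0.1064]
orientation: [179.9, 0.2, -175.6]
wrist_force: [1.1, 3.5, 3.2]
gripper_width: 0.415
finger_force: 34.7
```

Call:
carry_out --targets "0 0 0 0 0 0 0.6;0 0 0 0 0 0 0.6;0 0 0 0 0 0 0.6;0 0 -2 0 0 0 0.6;0 0 -5.5 0 0 0 0.6"

```text
time: 45.9
tool_pos: [0.4209, 0.0638, 0.1603]
orientation: [-179.9, -0.3, -175.6]
wrist_force: [0.6, 0.5, -0.0]
gripper_width: 0.599
finger_force: 0.0
```

Call:
carry_out --targets "-3 0 -1 0 0 0 0.35;-6.2 0 -3 0 0 0 0.35;-6.2 0 -6 0 0 0 0.35;-6.2 0 -6 0 0 0 0.35;-6.2 0 -6 0 0 0 0.35"

```text
time: 46.4
tool_pos: [0.4846, 0.0692, 0.2216]
orientation: [180.0, 0.0, -175.6]
wrist_force: [-0.6, 0.6, -0.6]
gripper_width: 0.35
finger_force: 0.0
```

Run:
```python
from h import *
p,r,o=tool(); im=cams.camera("wrist"); save(im,"w5"); print(p,o["orientation"]); 
s=cams.camera("scene"); L=chestframe(cloud(s).reshape(-1,3)); k=L[(L[:,2]>.09)&(L[:,2]<.15)&(L[:,0]>-.14)&(L[:,0]<-.12)&(abs(L[:,1]+.09)<.025)]; print(len(k),k[:,2].max(), L[(abs(L[:,0]+.115)<.012)&(abs(L[:,1]+.09)<.012)][:,2].round(3).tolist())
plan([.4822,.0700,.111],184.55)
```

```text
[0.48462507 0.06915014 0.22161861] [ 1.79998449e+02  4.78119025e-02 -1.75605213e+02]
102 0.13759977633246934 [0.647, 0.646, 0.647, 0.646, 0.647, 0.647, 0.645, 0.645, 0.645, 0.646, 0.646, 0.646, 0.646, 0.643, 0.644, 0.645, 0.644, 0.644, 0.645, 0.646, 0.644, 0.645, 0.642, 0.643, 0.643, 0.644, 0.644, 0.644, 0.644, 0.645, 0.644, 0.643, 0.643, 0.641, 0.64, 0.642, 0.643, 0.642, 0.644, 0.643, 0.643, 0.643, 0.642, 0.643, 0.642, 0.642, 0.64, 0.641, 0.641, 0.642, 0.641, 0.641, 0.641, 0.642, 0.638, 0.641, 0.641, 0.641, 0.64, 0.64, 0.642, 0.64, 0.64, 0.639, 0.64, 0.639, 0.638, 0.638, 0.637, 0.617, 0.102, 0.103, 0.1, 0.101, 0.1, 0.102, 0.104, 0.103, 0.105, 0.105, 0.1, 0.103, 0.101, 0.099, 0.1, 0.104, 0.102, 0.096, 0.098, 0.104, 0.103, 0.101, 0.102, 0.1, 0.094, 0.099, 0.093, 0.101, 0.101, 0.103, 0.096, 0.096, 0.097, 0.094, 0.102, 0.094]
shift [ 0.12  0.1  10.96] turn [-0.    -0.001 -0.002]
```

View pics/w5.png

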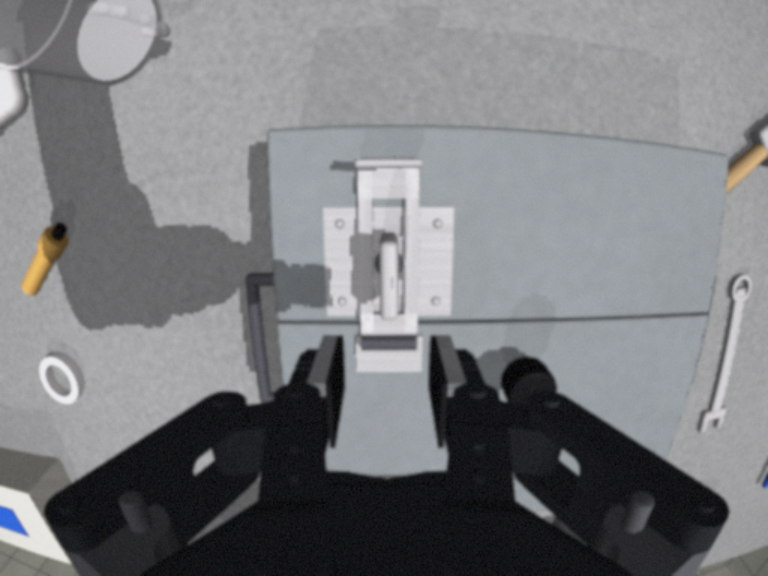

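Call:
carry_out --targets "0.1 0.1 4 0 0 0 0.35;0.1 0.1 8 0 0 0 0.35;0.1 0.1 10 0 0 0 0.35;0.1 0.1 11 0 0 0 0.35;0.1 0.1 11 0 0 0 0.35"

```text
time: 47.0
tool_pos: [0.482, 0.0701, 0.1099]
orientation: [-180.0, -0.2, -175.6]
wrist_force: [-0.4, 0.4, 0.0]
gripper_width: 0.35
finger_force: 0.0
```

Call:
carry_out --targets "0 0 0 0 0 0 0;0 0 0 0 0 0 0;0 0 0 0 0 0 0;0 0 0 0 0 0 0;0 0 0 0 0 0 0" --grip_force 30

```text
time: 47.5
tool_pos: [0.484, 0.0704, 0.1124]
orientation: [180.0, 0.1, -175.6]
wrist_force: [-1.9, -1.0, 7.0]
gripper_width: 0.109
finger_force: 33.6
```

Call:
carry_out --targets "0 0 0 0 0 0.13 0;0 0 0 0 0 0.26 0;0 0 0 0 0 0.39 0;0 0 0 0 0 0.52 0;0 0 0 0 0 0.65 0"

```text
time: 48.0
tool_pos: [0.4836, 0.0689, 0.1124]
orientation: [-180.0, 0.1, 146.8]
wrist_force: [-4.9, -6.4, 9.9]
gripper_width: 0.112
finger_force: 34.3
```

Call:
carry_out --targets "0 0 0 0 0 0.13 0;0 0 0 0 0 0.26 0;0 0 0 0 0 0.39 0;0 0 0 0 0 0.52 0;0 0 0 0 0 0.65 0"

```text
time: 48.5
tool_pos: [0.4825, 0.068, 0.1124]
orientation: [-179.9, 0.0, 109.5]
wrist_force: [-11.9, -8.6, 18.6]
gripper_width: 0.108
finger_force: 35.5
```

Call:
carry_out --targets "0 0 0 0 0 0.13 0;0 0 0 0 0 0.27 0;0 0 0 0 0 0.27 0;0 0 0 0 0 0.27 0;0 0 0 0 0 0.27 0"

```text
time: 49.0
tool_pos: [0.4818, 0.0678, 0.1123]
orientation: [-179.8, 0.1, 94.3]
wrist_force: [-15.1, -9.8, 21.7]
gripper_width: 0.115
finger_force: 35.9
```

Call:
carry_out --targets "0 0 0 0 0 0 0.35;0 0 0 0 0 0 0.35;0 0 0 0 0 0 0.35;0 0 -2 0 0 0 0.35;0 0 -6 0 0 0 0.35"

```text
time: 49.5
tool_pos: [0.4813, 0.0704, 0.1696]
orientation: [-179.7, 0.1, 94.5]
wrist_force: [0.9, 1.3, 0.4]
gripper_width: 0.35
finger_force: 0.0
```

Call:
carry_out --targets "0 0 -4 0 0 0 0.35;0 0 -8 0 0 0 0.35;4 0 -11 0 0 0 0.35;8 0 -11 0 0 0 0.35;12 0 -11 0 0 0 0.35"

```text
time: 50.0
tool_pos: [0.4742, 0.1919, 0.2827]
orientation: [179.9, -0.1, 94.5]
wrist_force: [0.6, -0.5, 0.0]
gripper_width: 0.349
finger_force: 0.0
```

Call:
carry_out --targets "4 0 0 0 0 0 0.35;8 0 0 0 0 0 0.35;12 0 0 0 0 0 0.35;16 0 0 0 0 0 0.35;16 0 0 0 0 0 0.35"

```text
time: 50.5
tool_pos: [0.4582, 0.3567, 0.2796]
orientation: [-179.9, -0.0, 95.0]
wrist_force: [-0.2, -0.4, -0.9]
gripper_width: 0.348
finger_force: 0.0
```

```bash
python3 lid.py
python3 - <<'E'
from h import *
im=cams.camera("top"); s=cams.camera("scene"); a=cv2.resize(im["color"][90:290,100:400],(750,500)); b=s["color"][150:290,190:400]
cv2.imwrite("pics/end.png",a[:,:,::-1])
for n,i in(("t",im),("s",s)):
    L=chestframe(cloud(i).reshape(-1,3)); k=L[(L[:,2]>.128)&(L[:,2]<.145)&(abs(L[:,0]+.07)<.035)&(abs(L[:,1]+.09)<.035)]
    e=np.linalg.svd(k[:,:2]-k[:,:2].mean(0),full_matrices=False)[2][0]; print(n,len(k),k.mean(0),np.ptp(k,0),"plate dir",e)
E
```

```text
[0.45818128 0.35666934 0.27960064] [-0.24578008 -0.39345781 -0.90911608]
lid 1567 [0.01131555 0.0955642 ] 0.09627412292757027
deck 1207 [0.00169102 0.09599365] 0.09584307916932942
t 55 [-0.07114421 -0.09256812  0.13789774] [0.01017344 0.0429176  0.0139814 ] plate dir [0.01333024 0.99991115]
s 49 [-0.06896723 -0.0891213   0.13652467] [0.0139954  0.04357869 0.01356241] plate dir [-0.00605221  0.99998169]
```

View pics/end.png

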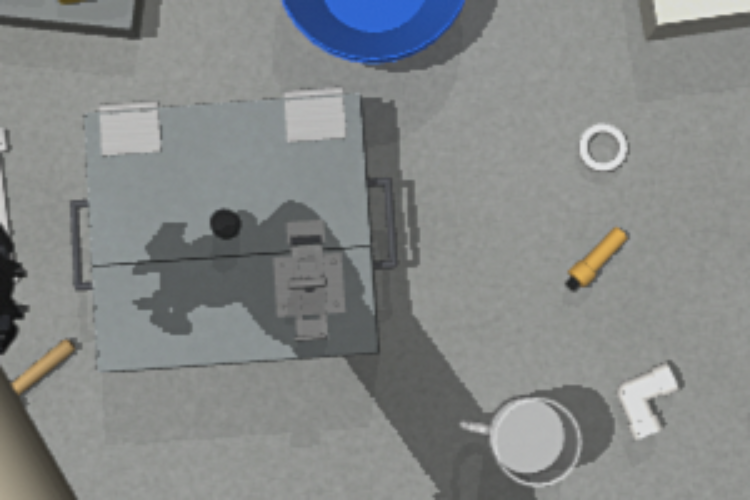

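The final picture shows the lid shut, the hasp flat over the staple (about (310,285)), the wing crosswise and no tubs left on the table. The other things are where they were, so I'm handing the job in.

```bash
python3 -c "
from bench import ctrl
print(ctrl.sign_off())"
```

```text
the job is handed in; nothing more can be done
None
```

The job is handed in: all three tubs stood upright on the chest floor when last seen just before closing, the lid is shut, the hasp is down flat over the staple, the wing is crosswise, and the other things on the table were not moved (about 51 s used).

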